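# Clamp the lid on the press pot and keep it held

### The job

Put the loose lid onto the press pot standing under the red bench clamp so that it sits seated and level, and let go of it. Then pump the clamp's two black squeeze grips, letting them spring open between squeezes, until the sprung foot comes down on the lid and its yellow stem is pushed about halfway into its collar, never all the way in, and finish while still holding the grips squeezed, so that the foot keeps pressing. Move the clamp's jaw only by the grips, not by pushing it, and leave the clear tub, the steel bowl and the white tray alone.

Things in the scene. Friction and masses are not known exactly. Their poses are not given: they have to be found in the camera images.
- clamp: Red bench clamp fixed on a 210 x 320 x 12 mm wooden board; origin on the table near the board's centre; x away from the robot, y towards the pot, z up. In this frame (mm): pot at (0, 90), column with sliding bar behind it at (85, 90), housing 90 high, squeeze grips at (0, -100). A 26 wide overhead arm (x -15 to 101) carries the foot; the pot is open to the -x and +y sides.
- bed (a point): Point on the clamp's base board (12 mm above the table) where the centre of the pot's underside belongs, between four low black lugs; straight below the foot.
- pot: Loose round steel pot, open at the top, already standing on its place on the clamp's board: outer diameter 92, inner diameter 84, height 60 mm, 0.4 to 0.8 kg. Origin at the centre of its underside, z up.
- pot_rim (a point): Centre of the pot's mouth, at the height of the rim (60 mm above the pot's underside).
- lid: Loose lid, 0.13 to 0.25 kg, lying on the table: white disc, diameter 100, 8 mm thick, with a spigot below it (diameter 77, 6 mm deep) that goes into the pot's mouth with 3.5 mm play, and a blue handle bar out to one side. Origin: centre of the spigot's underside; z up, handle along -x. Seated, the origin is 54 mm above the pot's underside. Carry it in level from the clamp's open side.
- lid_top (a point): Centre of the lid's flat top face, 14 mm above its origin: where the foot lands.
- lid_handle (a point): Point to grip on the lid's handle bar, 120 mm from the lid's centre along its -x, 24 mm above its origin. The bar is 12 mm wide (lid's y), 45 to 155 mm from the centre, 8 to 32 mm above the origin. With the handle towards the robot (lid x along clamp x) the hand stays clear of the clamp's overhead arm.
- grips (a point): Midpoint between the two black squeeze grips, 88 mm above the table, where to hold them. Each is an upright plate 32 mm wide with a yellow top 117 mm above the table; the red block below is 55 mm high. They face each other along the clamp's y: 62 mm over the outer faces when open, 38 mm when squeezed. Take both between the fingers from above.
- grip_right: The -y one of the two squeeze grips: a black plate 32 x 14 x 64 mm, origin at the centre of its lower end, 50 mm above the table. It mirrors the other grip exactly.
- grip_left (a joint): Inward travel (m) of the +y grip: 0 open, 0.012 fully squeezed. Both grips always move alike, so the width over both is 62 mm minus twice this. A spring opens them (4 N each, 5.2 N fully squeezed). Moving the free jaw takes 9 to 10 N on each grip, up to 7 N more as the foot presses.
- jaw (a joint): Travel of the jaw down (m), 0 top to 0.050; starts at 0 to 0.012. With a ratchet tooth engaged the jaw sinks as far as each grip moves in. Teeth are 8 mm apart: the first part of a squeeze (up to 8 mm) is idle, a full squeeze from fully open moves it 8 mm (4 to 12 the first time). It stays down when the grips open (12 N friction). At 0 the arm's underside is 152 mm above the table.
- foot (a joint): How far the sprung foot's yellow stem is pushed up into the collar (m): 0 fully out, 0.014 fully in (crushing). Spring 1200 N/m, so half in (0.007) is about 8.4 N on the lid. The foot is a black rubber disc of diameter 32 and 10 mm thick at the end of the yellow stem.
- foot_face (a point): Centre of the foot's lower face, 116 mm above the table with the jaw at 0 and the foot fully out; it lands on the lid's top, 80 mm above the table.
- tub: Bystander: clear plastic tub 100 x 150 x 70 mm, origin at the centre of its underside.
- bowl: Bystander: small steel bowl, diameter 130, 55 mm high, origin at the centre of its underside.
- mould_tray: Bystander: white plastic tray with 12 compartments, 100 x 120 x 22 mm, origin at the centre of its underside.
Things that resemble listed ones, but are neither listed nor needed, are in the scene too. What is shaped like the pot but orange is not meant. What is shaped like the lid but purple is not meant.

How it is judged (in metres and radians):
On the way, in this order (a step that is already met when the one before it is completed fails the run):
1. the lid is seated level on the pot and let go, the foot not yet pressing (horizontal distance between lid and pot below 0.005 m and z of lid in the frame of pot between 0.051 and 0.0565 m and angle between each of lid, pot's own z axis and vertical below 0.035 rad and horizontal distance between pot and bed below 0.006 m and contact force between each of the fingers, foot and lid below 0.3 N), for 0.2 s.
2. the pumped jaw brings the foot down onto the lid (horizontal distance between lid and pot below 0.005 m and z of lid in the frame of pot between 0.051 and 0.0565 m and angle between each of lid, pot's own z axis and vertical below 0.035 rad and horizontal distance between pot and bed below 0.006 m and contact force between foot and lid above 1.5 N), for 0.05 s.
At the end, for the whole second after the job is handed in: Lid seated on the pot (within 5 mm of centre, 2 degrees of level) and let go, pot in its place; stem pushed 4 to 10 mm of its 14 mm in, foot pressing with 4 to 14 N, jaw at rest; the robot is holding both grips (over 2 N on each) (horizontal distance between lid and pot below 0.005 m and z of lid in the frame of pot between 0.051 and 0.0565 m and angle between each of lid, pot's own z axis and vertical below 0.035 rad and horizontal distance between pot and bed below 0.006 m and contact force between the fingers and lid below 0.3 N and value of joint foot between 0.004 and 0.01 m and contact force between foot and lid between 4 and 14 N and velocity of joint jaw below 0.003 m/s and contact force between the fingers and grip_left above 2 N and contact force between the fingers and grip_right above 2 N); the arm keeps its last pose, push and grip.
It fails at once if the foot is pushed all the way in, crushing the lid and pot (value of joint foot above 0.0125 m).
It fails at once if the robot pushes the jaw or the foot itself (contact force between any of the arm, the fingers and jaw above 6 N or contact force between any of the arm, the fingers and foot above 6 N).
It fails at once if the tub, the bowl or the tray is moved (distance of any of tub, bowl, mould_tray from where it was at the start of the episode above 0.02 m).
It also fails if it takes over 70 s, if anything falls off the work surface, if the arm or the gripper's body presses on something with over 40 N, if the wrist force passes 120 N, or if a joint passes its speed limit or range.

### The arm

A 7-joint arm with a two-finger parallel gripper is mounted at the origin on the work surface. World frame = base frame: x ahead of the robot, y to its left, z up, the work surface at z = 0. Lengths are in mm, angles in rad, forces in N, time in s.
With the tool pointing down it reaches from about 400 to 875 mm from the base axis. Payload 19.3 kg.
Tool frame: the origin (TCP) lies midway between the tips of the shut fingers; the grasp point (between the pads) lies 19 mm behind it (grip_point_offset is the distance from the TCP to the grasp point, in mm); x points along the fingers, z is the direction in which the jaws open and shut, and the axes are right-handed (so a half turn about x gives the same grasp; the last joint's range is limited). The gripper opens to 85 mm and grips with 20 to 120 N. Pads are 22 mm wide; open, the fingers measure 114 mm over their backs; the gripper's body (76 mm by 85 mm) begins 54 mm behind the grasp point. The pads swing forward as they close: fully open they stand 13 mm farther back than shut.
Start: joints at [1.263, 0.521, -0.036, 1.599, 0.021, 1.021, -0.113], TCP at [147.2, -607.41, 231.291] pointing down, gripper open.
Joint ranges: [-2.91, 2.91], [-0.3, 2.13], [-1.5, 1.42], [0.17, 2.43], [-1.26, 4.41], [0.16, 1.93], [-2.52, 2.52]. Speed limits (rad/s): [1.89, 1.89, 2.39, 2.39, 3.01, 3.01, 3.01].

### API

Orientations are given as a unit quaternion [w, x, y, z].
In Python, from station import state, snapshot, get_calibration, job_done, grip_point_offset gives the robot as it stands.
- The arm moves only by the tool apply_moves, never from a script. Its argument "commands" is a list of rows, each an object of numbers: "wx", "wy", "wz": the turn, a rotation vector about the tool's x, y, z in degrees; "x", "y", "z": the shift along the tool's x, y, z in m; "gripper": the opening, from 0 (shut) to 1 (fully open). A call has 1 to 8 rows; each row shifts and turns the pose as measured when the row begins, along the tool's axes as they then stand; what a row does not reach is not made up. A row lasts 1/10 s, in which the tool goes at most 50 mm and 8.59 degrees, less where a joint would pass 70% of its speed; a pose out of reach is approached as far as the arm can. A call is refused whole if a number of a shift passes 0.05 or a number of a turn 8.59, either way. A call with a gripper value outside its range is refused whole. The fingers move at their own pace and stop on an object; "force" is the grip in N (left out, the last holds). Time passes only in rows, so rows that do not move let the fingers close. It gives the time, the measured TCP pose, the force and the opening at its end, in the units of the state.
- state(): the state, without advancing time (a new reading comes with each control period).
- snapshot(name): name is "scene" or "top"; returns the picture (384x512x3 uint8, red, green, blue); there is no depth.
- get_calibration(name): a dict with "K" (3x3 intrinsics, pixels), "world_from_camera" (4x4, takes a point from camera to world coordinates). Camera axes: x right, y up, looking along -z (the intrinsics and any distortion apply to the point x, -y, -z); pixel columns grow to the right and rows downward; lengths in mm; the calibration is good to about 2 mm. A picture is of the moment at which its call begins. get_calibration takes no time and is no camera call.
- job_done(): hands the job in, once; it reports no verdict.
The state is a dict: "t": time; "qpos": joint angles; "qd": joint speeds; "tau": joint torques, N m; "tcp_pos": TCP position; "ee_rot": TCP orientation; "force": force on the tool from outside, world axes, zero at the start; "ft_torque": the same for the moment, N m; "opening": finger opening in mm.
Only numpy, scipy, OpenCV 4.12 (cv2) and the standard library are available. Lean on these libraries where they do the work, as an engineer would, in place of code of your own. Each camera call takes 0.05 s, during which the arm holds its last target. There are 200 camera calls.

## Working session

There is one attempt and no reset: what is moved stays moved. The work goes in short steps, Python scripts to look and compute and a tool call to move; the robot and the scene stay as the last step left them, time stands still between calls to the robot, and variables do not carry over. Pictures are saved under pics/ and viewed, about 8 in all and at most 12, crops included, and the job is handed in when it is done.

Besides the shell and the picture viewer there is one more tool, called after "Call:" as name([rows], argument=value, ...), one row to a line, values as JSON. apply_moves: Moves the arm, as the interface text tells. Its arguments: {"type":"object","properties":{"commands":{"type":"array"},"force":{"type":"number"}},"required":["commands"]}

```bash
ls; mkdir -p pics; python3 - <<'E'
from station import *
import cv2
s=state();print({k:s[k] for k in('t','tcp_pos','ee_rot','force','opening')}, grip_point_offset)
for n in('scene','top'):
    im=snapshot(n);cv2.imwrite(f'pics/{n}0.png',im[:,:,::-1]);c=get_calibration(n);print(n,c)
a=cv2.imread('pics/scene0.png');b=cv2.imread('pics/top0.png')
import numpy as np
E
```

```text
pics
{'t': 0.0, 'tcp_pos': array([ 147.12955136, -607.06593361,  230.70687147]), 'ee_rot': array([ 0.55542777,  0.43739862,  0.55613186, -0.43692081]), 'force': array([-0.92351181,  0.45186395,  0.68176817]), 'opening': 85.759700218565} 18.700000000000003
scene {'K': array([[403.45731114,   0.        , 250.8576742 ],
       [  0.        , 403.45731114, 192.63855557],
       [  0.        ,   0.        ,   1.        ]]), 'world_from_camera': array([[ 2.03749571e-01, -8.20464598e-01,  5.34157239e-01,
         1.17111058e+03],
       [ 9.79009775e-01,  1.73588999e-01, -1.06802249e-01,
        -1.35316735e+02],
       [-5.09635631e-03,  5.44706071e-01,  8.38611545e-01,
         1.08934038e+03],
       [ 0.00000000e+00,  0.00000000e+00,  0.00000000e+00,
         1.00000000e+00]])}
top {'K': array([[432.00408525,   0.        , 261.17764116],
       [  0.        , 432.00408525, 204.95643494],
       [  0.        ,   0.        ,   1.        ]]), 'world_from_camera': array([[ 1.55640094e-03,  9.86670421e-01, -1.62723872e-01,
         2.93893733e+02],
       [-9.99998374e-01,  1.38739394e-03, -1.15224548e-03,
         1.72190607e+01],
       [-9.11124419e-04,  1.62725400e-01,  9.86670976e-01,
         1.56160877e+03],
       [ 0.00000000e+00,  0.00000000e+00,  0.00000000e+00,
         1.00000000e+00]])}
```

View pics/scene0.png

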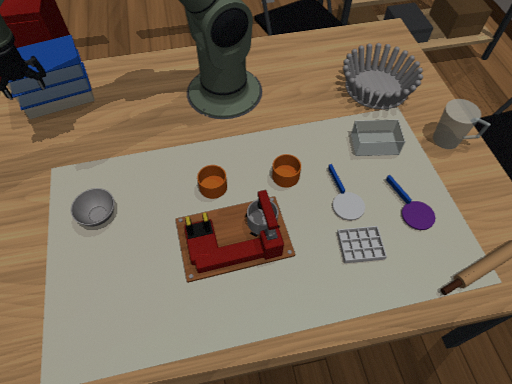

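View pics/top0.png

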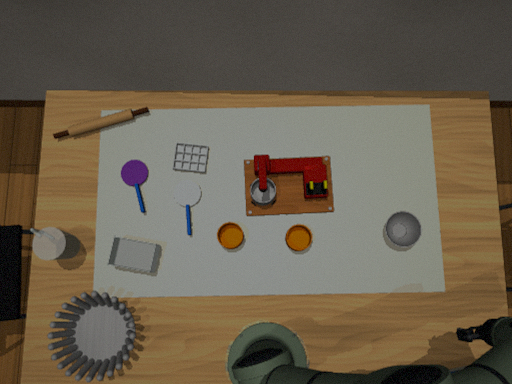

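White lid at top (187,194), handle end (190,234); purple decoy lid at (135,173). Steel pot under the clamp at (263,192); orange decoy pots at (230,236) and (298,238). Chosen: the white lid with the blue bar, and the steel pot. Close crop to check.

```bash
python3 - <<'E'
import cv2
a=cv2.imread('pics/top0.png')[145:245,160:345]
cv2.imwrite('pics/top0c.png',cv2.resize(a,None,fx=4,fy=4,interpolation=cv2.INTER_CUBIC))
b=cv2.imread('pics/scene0.png')[155:285,170:375]
cv2.imwrite('pics/scene0c.png',cv2.resize(b,None,fx=3.9,fy=3.9,interpolation=cv2.INTER_CUBIC))
E
cat > h.py <<'E'
import numpy as np
from station import *
def px2w(n,u,v,z):
    c=get_calibration(n);K=c['K'];T=c['world_from_camera']
    d=np.linalg.inv(K)@[u,v,1.];d=T[:3,:3]@[d[0],-d[1],-d[2]]
    o=T[:3,3];return o+d*(z-o[2])/d[2]
def w2px(n,p):
    c=get_calibration(n);K=c['K'];T=c['world_from_camera']
    q=T[:3,:3].T@(np.asarray(p,float)-T[:3,3]);q=K@[q[0],-q[1],-q[2]];return q[:2]/q[2]
E
```

```text
(no output)
```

View pics/top0c.png

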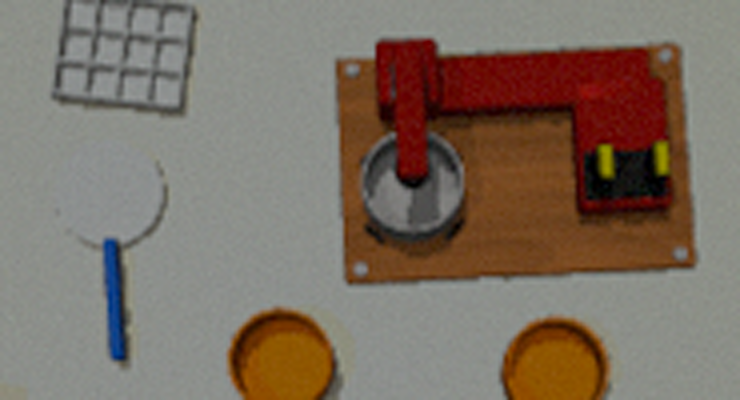

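View pics/scene0c.png

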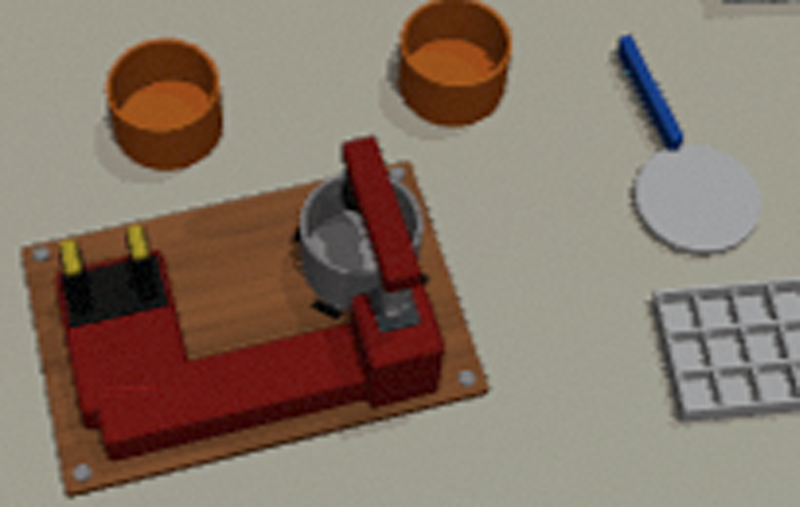

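```bash
cat > m.py <<'E'
from h import *
T=lambda x,y:(160+(x+.5)/4-.5,145+(y+.5)/4-.5)
S=lambda x,y:(170+(x+.5)/3.9-.5,155+(y+.5)/3.9-.5)
def both(name,z,t=None,s=None):
    r=[]
    if t: r.append(px2w('top',*T(*t),z)[:2])
    if s: r.append(px2w('scene',*S(*s),z)[:2])
    print(name,*[a.round(1) for a in r])
    return r
tc=[(336,60),(680,44),(694,265),(349,283)]; sc=[(487,390),(68,494),(22,247),(410,162)]
W=[]
for i,(a,b) in enumerate(zip(tc,sc)): W.append(both('board%d'%i,12,a,b))
W=np.array(W);print('means',W.mean((0)))
for k in (0,1):
    P=W[:,k]; y=(P[0]-P[1]+P[3]-P[2]);print('ydir yaw',np.degrees(np.arctan2(-y[0],y[1])),'len',np.linalg.norm(y)/2, 'x len',np.linalg.norm(P[0]-P[3]),np.linalg.norm(P[1]-P[2]))
both('potrim',72,(413,180),(361,229))
both('grip+',117,(606,161),(138,243)); both('grip-',117,(661,158),(71,256))
both('lid',14,(110,193),(698,198))
both('hnear',32,(111,240),(676,137)); both('hfar',32,(120,358),(625,41))
E
python3 m.py
```

```text
board0 [719.3  84.2] [720.4  81.9]
board1 [ 735.  -234.3] [ 736.7 -232.2]
board2 [ 528.1 -241.9] [ 527.5 -243.5]
board3 [511.1  70.8] [513.6  73.2]
means [[623.40099692 -80.30136827]
 [624.55919988 -80.16470807]]
ydir yaw 2.9585476120290175 len 316.0174470829412 x len 208.62957329144965 207.11422852858811
ydir yaw 2.7417287088424978 len 315.7266648740228 x len 207.02317893836093 209.49002084455677
potrim [594.2  13.1] [600.3  11.9]
grip+ [ 601.9 -151.6] [ 604.  -151.9]
grip- [ 604.6 -198.6] [ 604.7 -199.8]
lid [593.4 289.3] [595.4 289.4]
hnear [547.  283.9] [546.9 284.1]
hfar [440.9 272.8] [446.2 273.7]
```

Lid, handle and clamp agree between cameras (handle 48–152 mm from centre, board 316×208, the pot 90 mm from the origin). Clamp yaw is about 2.85°, lid yaw about 6.1°. Now planning the reach above the handle.

```bash
cat >> h.py <<'E'
from scipy.spatial.transform import Rotation as R, Slerp
def cur():
    s=state();return s,np.array(s['tcp_pos']),R.from_quat(np.r_[s['ee_rot'][1:],s['ee_rot'][0]])
def down(yaw,sgn):
    x=np.array([0,0,-1.]);a=np.radians(yaw);z=sgn*np.array([-np.sin(a),np.cos(a),0]);return R.from_matrix(np.c_[x,np.cross(z,x),z])
def plan(path,Rt,n):
    "path: waypoints list after current; prints n rows"
    s,p,r=cur();P=np.vstack([p,*path]);L=np.r_[0,np.cumsum(np.linalg.norm(np.diff(P,axis=0),axis=1))]
    sl=Slerp([0,1],R.concatenate([r,Rt]));print('t',s['t'],'pos',p.round(1),'totrot',np.degrees((r.inv()*Rt).as_rotvec()).round(1),'F',s['force'].round(1),'open',round(s['opening'],1))
    at=lambda u:np.array([np.interp(u*L[-1],L,P[:,k]) for k in range(3)])
    for i in range(n):
        a,b=sl(i/n),sl((i+1)/n);d=a.inv().apply(at((i+1)/n)-at(i/n))/1e3;w=np.degrees((a.inv()*b).as_rotvec())
        print({k:float(v) for k,v in zip(('x','y','z','wx','wy','wz'),np.r_[d.round(4),w.round(2)]) if abs(v)>0})
E
python3 - <<'E'
from h import *
s,p,r=cur();print(r.as_matrix().round(3))
for sg in(1,-1): print(sg,np.degrees((r.inv()*down(6.1,sg)).as_rotvec()).round(1))
plan([[470,-430,215],[510,0,215],[474,276,180]],down(6.1,-1 if (r.inv()*down(6.1,-1)).magnitude()<1.57 else 1),24)
E
```

```text
[[-0.     0.972  0.236]
 [ 0.001  0.236 -0.972]
 [-1.    -0.    -0.001]]
1 [-1.725e+02 -0.000e+00 -1.000e-01]
-1 [ 7.5 -0.1  0. ]
t 0.1 pos [ 147.1 -607.1  230.8] totrot [ 7.5 -0.1  0. ] F [ 0.3 -0.6 -0.2] open 85.3
{'x': 0.0019, 'y': 0.0434, 'z': -0.0117, 'wx': 0.31}
{'x': 0.0019, 'y': 0.0434, 'z': -0.012, 'wx': 0.31}
{'x': 0.0019, 'y': 0.0433, 'z': -0.0122, 'wx': 0.31}
{'x': 0.0019, 'y': 0.0432, 'z': -0.0125, 'wx': 0.31}
{'x': 0.0019, 'y': 0.0432, 'z': -0.0127, 'wx': 0.31}
{'x': 0.0019, 'y': 0.0431, 'z': -0.0129, 'wx': 0.31}
{'x': 0.0019, 'y': 0.043, 'z': -0.0132, 'wx': 0.31}
{'x': 0.0019, 'y': 0.043, 'z': -0.0134, 'wx': 0.31}
{'x': 0.0004, 'y': 0.0183, 'z': -0.0378, 'wx': 0.31}
{'y': 0.0125, 'z': -0.0433, 'wx': 0.31}
{'y': 0.0123, 'z': -0.0433, 'wx': 0.31}
{'y': 0.012, 'z': -0.0434, 'wx': 0.31}
{'y': 0.0118, 'z': -0.0435, 'wx': 0.31}
{'y': 0.0116, 'z': -0.0435, 'wx': 0.31}
{'y': 0.0113, 'z': -0.0436, 'wx': 0.31}
{'y': 0.0111, 'z': -0.0437, 'wx': 0.31}
{'y': 0.0108, 'z': -0.0437, 'wx': 0.31}
{'x': 0.0013, 'y': 0.0083, 'z': -0.044, 'wx': 0.31}
{'x': 0.0056, 'y': 0.0004, 'z': -0.0447, 'wx': 0.31}
{'x': 0.0056, 'y': 0.0002, 'z': -0.0447, 'wx': 0.31}
{'x': 0.0056, 'y': -0.0001, 'z': -0.0447, 'wx': 0.31}
{'x': 0.0056, 'y': -0.0003, 'z': -0.0447, 'wx': 0.31}
{'x': 0.0056, 'y': -0.0005, 'z': -0.0447, 'wx': 0.31}
{'x': 0.0056, 'y': -0.0008, 'z': -0.0447, 'wx': 0.31}
```

Call:
apply_moves([
  {"x": 0.002,"y": 0.043,"z": -0.012,"wx": 0.3},
  {"x": 0.002,"y": 0.043,"z": -0.012,"wx": 0.3},
  {"x": 0.002,"y": 0.043,"z": -0.012,"wx": 0.3},
  {"x": 0.002,"y": 0.043,"z": -0.012,"wx": 0.3},
  {"x": 0.002,"y": 0.043,"z": -0.013,"wx": 0.3},
  {"x": 0.002,"y": 0.043,"z": -0.013,"wx": 0.3},
  {"x": 0.002,"y": 0.043,"z": -0.013,"wx": 0.3},
  {"x": 0.002,"y": 0.043,"z": -0.013,"wx": 0.3},
])

```text
invalid input at $.commands[0]: expected keys wx, wy, wz, x, y, z, gripper
```

Call:
apply_moves([
  {"y": 0.018,"z": -0.038,"wx": 0.3},
  {"y": 0.012,"z": -0.043,"wx": 0.3},
  {"y": 0.012,"z": -0.043,"wx": 0.3},
  {"y": 0.012,"z": -0.043,"wx": 0.3},
  {"y": 0.012,"z": -0.043,"wx": 0.3},
  {"y": 0.012,"z": -0.043,"wx": 0.3},
  {"y": 0.011,"z": -0.043,"wx": 0.3},
  {"y": 0.011,"z": -0.043,"wx": 0.3},
])

```text
invalid input at $.commands[0]: expected keys wx, wy, wz, x, y, z, gripper
```

```bash
python3 - <<'E'
from h import *
plan([[510,0,215],[474,276,150]],down(6.1,-1),12)
E
```

```text
t 0.1 pos [ 147.1 -607.1  230.8] totrot [ 7.5 -0.1  0. ] F [ 0.3 -0.6 -0.2] open 85.3
{'x': 0.0019, 'y': 0.058, 'z': -0.059, 'wx': 0.63}
{'x': 0.0019, 'y': 0.0573, 'z': -0.0597, 'wx': 0.63}
{'x': 0.0019, 'y': 0.0567, 'z': -0.0603, 'wx': 0.63}
{'x': 0.0019, 'y': 0.056, 'z': -0.0609, 'wx': 0.63}
{'x': 0.0019, 'y': 0.0554, 'z': -0.0615, 'wx': 0.63}
{'x': 0.0019, 'y': 0.0547, 'z': -0.0621, 'wx': 0.63}
{'x': 0.0019, 'y': 0.054, 'z': -0.0627, 'wx': 0.63}
{'x': 0.0019, 'y': 0.0533, 'z': -0.0633, 'wx': 0.63}
{'x': 0.0096, 'y': 0.0295, 'z': -0.0714, 'wx': 0.63}
{'x': 0.0188, 'y': 0.0008, 'z': -0.0806, 'wx': 0.63}
{'x': 0.0188, 'y': -0.0001, 'z': -0.0806, 'wx': 0.63}
{'x': 0.0188, 'y': -0.001, 'z': -0.0806, 'wx': 0.63}
```

All seven keys are required.

Call:
apply_moves([
  {"x": 0.002,"y": 0.043,"z": -0.012,"wx": 0.3,"wy": 0,"wz": 0,"gripper": 1},
  {"x": 0.002,"y": 0.043,"z": -0.012,"wx": 0.3,"wy": 0,"wz": 0,"gripper": 1},
  {"x": 0.002,"y": 0.043,"z": -0.012,"wx": 0.3,"wy": 0,"wz": 0,"gripper": 1},
  {"x": 0.002,"y": 0.043,"z": -0.012,"wx": 0.3,"wy": 0,"wz": 0,"gripper": 1},
  {"x": 0.002,"y": 0.043,"z": -0.013,"wx": 0.3,"wy": 0,"wz": 0,"gripper": 1},
  {"x": 0.002,"y": 0.043,"z": -0.013,"wx": 0.3,"wy": 0,"wz": 0,"gripper": 1},
  {"x": 0.002,"y": 0.043,"z": -0.013,"wx": 0.3,"wy": 0,"wz": 0,"gripper": 1},
  {"x": 0.002,"y": 0.043,"z": -0.013,"wx": 0.3,"wy": 0,"wz": 0,"gripper": 1},
])

```text
t: 0.9
tcp_pos: [465.0, -432.8, 211.4]
ee_rot: [0.541, 0.452, 0.545, -0.453]
force: [1.3, -0.5, 0.4]
opening: 85.2
```

Call:
apply_moves([
  {"x": 0,"y": 0.018,"z": -0.038,"wx": 0.3,"wy": 0,"wz": 0,"gripper": 1},
  {"x": 0,"y": 0.012,"z": -0.043,"wx": 0.3,"wy": 0,"wz": 0,"gripper": 1},
  {"x": 0,"y": 0.012,"z": -0.043,"wx": 0.3,"wy": 0,"wz": 0,"gripper": 1},
  {"x": 0,"y": 0.012,"z": -0.043,"wx": 0.3,"wy": 0,"wz": 0,"gripper": 1},
  {"x": 0,"y": 0.012,"z": -0.043,"wx": 0.3,"wy": 0,"wz": 0,"gripper": 1},
  {"x": 0,"y": 0.012,"z": -0.043,"wx": 0.3,"wy": 0,"wz": 0,"gripper": 1},
  {"x": 0,"y": 0.011,"z": -0.043,"wx": 0.3,"wy": 0,"wz": 0,"gripper": 1},
  {"x": 0,"y": 0.011,"z": -0.043,"wx": 0.3,"wy": 0,"wz": 0,"gripper": 1},
])

```text
t: 1.7
tcp_pos: [511.5, -67.9, 208.7]
ee_rot: [0.531, 0.463, 0.537, -0.465]
force: [1.1, -0.2, -0.9]
opening: 85.3
```

```bash
python3 - <<'E'
from h import *
plan([[510,0,215],[474,276,150]],down(6.1,-1),12)
E
```

```text
t 1.7 pos [511.5 -67.9 208.7] totrot [ 1.9 -0.3  0.4] F [ 1.1 -0.2 -0.9] open 85.3
{'x': -0.0026, 'y': 0.0034, 'z': -0.0292, 'wx': 0.16, 'wy': -0.02, 'wz': 0.03}
{'x': -0.0026, 'y': 0.0033, 'z': -0.0292, 'wx': 0.16, 'wy': -0.02, 'wz': 0.03}
{'x': 0.0039, 'y': 0.0011, 'z': -0.0289, 'wx': 0.16, 'wy': -0.02, 'wz': 0.03}
{'x': 0.0068, 'y': 0.0001, 'z': -0.0287, 'wx': 0.16, 'wy': -0.02, 'wz': 0.03}
{'x': 0.0068, 'z': -0.0287, 'wx': 0.16, 'wy': -0.02, 'wz': 0.03}
{'x': 0.0068, 'y': -0.0001, 'z': -0.0287, 'wx': 0.16, 'wy': -0.02, 'wz': 0.03}
{'x': 0.0068, 'y': -0.0002, 'z': -0.0287, 'wx': 0.16, 'wy': -0.02, 'wz': 0.03}
{'x': 0.0068, 'y': -0.0002, 'z': -0.0287, 'wx': 0.16, 'wy': -0.02, 'wz': 0.03}
{'x': 0.0068, 'y': -0.0003, 'z': -0.0287, 'wx': 0.16, 'wy': -0.02, 'wz': 0.03}
{'x': 0.0067, 'y': -0.0004, 'z': -0.0287, 'wx': 0.16, 'wy': -0.02, 'wz': 0.03}
{'x': 0.0067, 'y': -0.0005, 'z': -0.0287, 'wx': 0.16, 'wy': -0.02, 'wz': 0.03}
{'x': 0.0067, 'y': -0.0006, 'z': -0.0287, 'wx': 0.16, 'wy': -0.02, 'wz': 0.03}
```

Call:
apply_moves([
  {"x": 0,"y": 0.004,"z": -0.043,"wx": 0.2,"wy": 0,"wz": 0.05,"gripper": 1},
  {"x": 0.004,"y": 0.004,"z": -0.043,"wx": 0.2,"wy": 0,"wz": 0.05,"gripper": 1},
  {"x": 0.009,"y": 0.001,"z": -0.043,"wx": 0.2,"wy": 0,"wz": 0.05,"gripper": 1},
  {"x": 0.009,"y": 0,"z": -0.043,"wx": 0.2,"wy": 0,"wz": 0.05,"gripper": 1},
  {"x": 0.009,"y": 0,"z": -0.043,"wx": 0.3,"wy": 0,"wz": 0.05,"gripper": 1},
  {"x": 0.009,"y": 0,"z": -0.043,"wx": 0.3,"wy": 0,"wz": 0.05,"gripper": 1},
  {"x": 0.009,"y": 0,"z": -0.043,"wx": 0.3,"wy": 0,"wz": 0.05,"gripper": 1},
  {"x": 0.009,"y": 0,"z": -0.043,"wx": 0.3,"wy": 0,"wz": 0.05,"gripper": 1},
])

```text
t: 2.5
tcp_pos: [474.3, 289.0, 150.6]
ee_rot: [0.524, 0.475, 0.526, -0.472]
force: [1.0, -0.7, 0.7]
opening: 85.5
```

```bash
python3 - <<'E'
from h import *
plan([[474,276,60]],down(6.1,-1),3)
for n in('top','scene'):
    im=snapshot(n);np.save('pics/n_'+n,im)
import cv2
a=np.load('pics/n_top.npy')[150:250,150:250];b=np.load('pics/n_scene.npy')[130:230,290:390]
cv2.imwrite('pics/look1.png',np.hstack([cv2.resize(i,None,fx=4,fy=4,interpolation=cv2.INTER_CUBIC) for i in(a,b)])[:,:,::-1])
E
```

```text
t 2.5 pos [474.3 289.  150.6] totrot [-0.2 -0.3 -0.1] F [ 1.  -0.7  0.7] open 85.5
{'x': 0.0302, 'y': -0.0006, 'z': 0.0045, 'wx': -0.06, 'wy': -0.09, 'wz': -0.03}
{'x': 0.0302, 'y': -0.0006, 'z': 0.0044, 'wx': -0.06, 'wy': -0.09, 'wz': -0.03}
{'x': 0.0302, 'y': -0.0006, 'z': 0.0044, 'wx': -0.06, 'wy': -0.09, 'wz': -0.03}
```

View pics/look1.png

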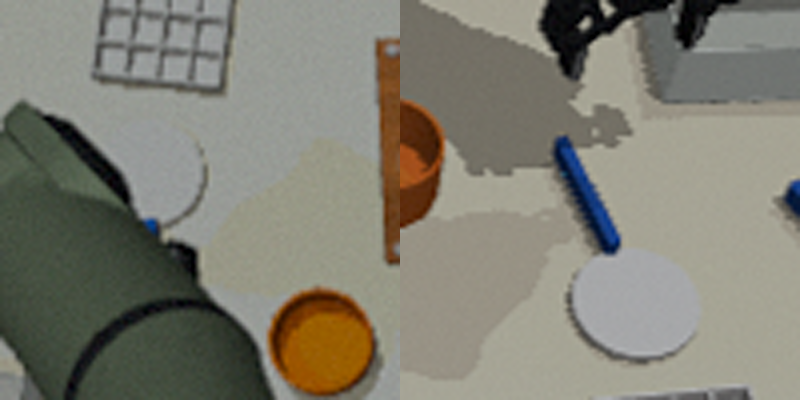

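The handle is unmoved, with the hand above it (scene crop: handle (560,145)–(612,245), fingers at (570,70) and (690,40)). Descending.

Call:
apply_moves([
  {"x": 0.03,"y": 0,"z": 0.0045,"wx": 0,"wy": -0.1,"wz": 0,"gripper": 0.5},
  {"x": 0.03,"y": 0,"z": 0.0045,"wx": 0,"wy": -0.1,"wz": 0,"gripper": 0.5},
  {"x": 0.03,"y": 0,"z": 0.004,"wx": 0,"wy": -0.1,"wz": 0,"gripper": 0.5},
  {"x": 0.03,"y": 0,"z": 0,"wx": 0,"wy": 0,"wz": 0,"gripper": 0.5},
  {"x": 0.015,"y": 0,"z": 0,"wx": 0,"wy": 0,"wz": 0,"gripper": 0.5},
  {"x": 0.005,"y": 0,"z": 0,"wx": 0,"wy": 0,"wz": 0,"gripper": 0.5},
  {"x": 0,"y": 0,"z": 0,"wx": 0,"wy": 0,"wz": 0,"gripper": 0.5},
])

```text
t: 3.3
tcp_pos: [472.5, 282.6, 3.8]
ee_rot: [0.527, 0.471, 0.529, -0.471]
force: [-0.5, 0.2, 0.9]
opening: 42.6
```

```bash
python3 - <<'E'
from h import *
plan([[475,276,7]],down(6.1,-1),1)
im=snapshot('scene')[130:230,290:390]
import cv2
cv2.imwrite('pics/look2.png',cv2.resize(im,None,fx=5,fy=5,interpolation=cv2.INTER_CUBIC)[:,:,::-1])
E
```

```text
t 3.3 pos [472.5 282.6   3.8] totrot [ 0.5 -0.1  0.1] F [-0.5  0.2  0.9] open 42.6
{'x': -0.0033, 'y': 0.0018, 'z': 0.0068, 'wx': 0.47, 'wy': -0.09, 'wz': 0.09}
```

View pics/look2.png

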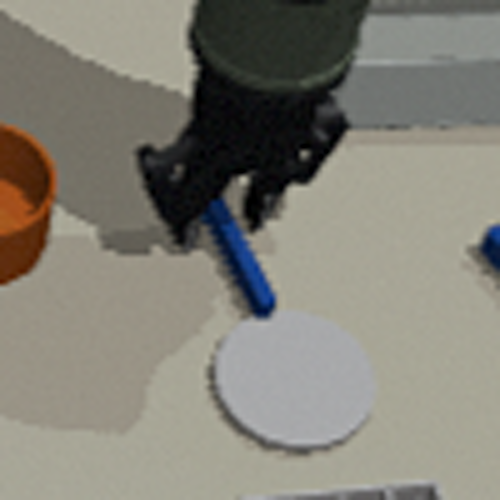

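The fingers straddle the bar (crop (215,215)), offset about 6.6 mm as computed. I'll correct that and close.

Call:
apply_moves([
  {"x": -0.003,"y": 0.002,"z": 0.0068,"wx": 0.5,"wy": -0.1,"wz": 0.1,"gripper": 0.5},
  {"x": 0,"y": 0,"z": 0,"wx": 0,"wy": 0,"wz": 0,"gripper": 0},
  {"x": 0,"y": 0,"z": 0,"wx": 0,"wy": 0,"wz": 0,"gripper": 0},
  {"x": 0,"y": 0,"z": 0,"wx": 0,"wy": 0,"wz": 0,"gripper": 0},
  {"x": 0,"y": 0,"z": 0,"wx": 0,"wy": 0,"wz": 0,"gripper": 0},
  {"x": 0,"y": 0,"z": 0,"wx": 0,"wy": 0,"wz": 0,"gripper": 0},
  {"x": 0,"y": 0,"z": 0,"wx": 0,"wy": 0,"wz": 0,"gripper": 0},
  {"x": 0,"y": 0,"z": 0,"wx": 0,"wy": 0,"wz": 0,"gripper": 0},
], force=110)

```text
t: 4.15
tcp_pos: [477.2, 276.2, 10.8]
ee_rot: [0.526, 0.475, 0.525, -0.471]
force: [0.3, -0.9, -1.4]
opening: 9.6
```

```bash
python3 - <<'E'
from h import *
s,p,r=cur();print(p.round(1),s['opening'],s['force'],r.as_matrix().round(4))
E
```

```text
[477.2 276.2  10.8] 9.580389948006742 [ 0.26611489 -0.91398851 -1.39718304] [[ 0.0045  0.9945  0.1044]
 [ 0.0025  0.1044 -0.9945]
 [-1.      0.0048 -0.002 ]]
```

Call:
apply_moves([
  {"x": -0.02,"y": 0,"z": 0,"wx": 0,"wy": 0,"wz": 0,"gripper": 0},
  {"x": -0.02,"y": 0,"z": 0,"wx": 0,"wy": 0,"wz": 0,"gripper": 0},
  {"x": -0.02,"y": 0,"z": 0,"wx": 0,"wy": 0,"wz": 0,"gripper": 0},
  {"x": -0.02,"y": 0,"z": 0,"wx": 0,"wy": 0,"wz": 0,"gripper": 0},
  {"x": 0,"y": 0,"z": 0,"wx": 0,"wy": 0,"wz": 0,"gripper": 0},
])

```text
t: 4.65
tcp_pos: [475.8, 275.8, 92.5]
ee_rot: [0.526, 0.474, 0.525, -0.472]
force: [0.1, -0.6, -1.1]
opening: 10.0
```

```bash
python3 - <<'E'
from h import *
plan([[478,114,90]],down(2.85,-1),8)
E
```

```text
t 4.65 pos [475.8 275.8  92.5] totrot [ 3.2 -0.  -0.1] F [ 0.1 -0.6 -1.1] open 10.0
{'x': 0.0003, 'y': -0.0018, 'z': 0.0201, 'wx': 0.4, 'wy': -0.01, 'wz': -0.01}
{'x': 0.0003, 'y': -0.0017, 'z': 0.0202, 'wx': 0.4, 'wy': -0.01, 'wz': -0.01}
{'x': 0.0003, 'y': -0.0016, 'z': 0.0202, 'wx': 0.4, 'wy': -0.01, 'wz': -0.01}
{'x': 0.0003, 'y': -0.0014, 'z': 0.0202, 'wx': 0.4, 'wy': -0.01, 'wz': -0.01}
{'x': 0.0003, 'y': -0.0013, 'z': 0.0202, 'wx': 0.4, 'wy': -0.01, 'wz': -0.01}
{'x': 0.0003, 'y': -0.0011, 'z': 0.0202, 'wx': 0.4, 'wy': -0.01, 'wz': -0.01}
{'x': 0.0003, 'y': -0.001, 'z': 0.0202, 'wx': 0.4, 'wy': -0.01, 'wz': -0.01}
{'x': 0.0003, 'y': -0.0009, 'z': 0.0202, 'wx': 0.4, 'wy': -0.01, 'wz': -0.01}
```

Call:
apply_moves([
  {"x": 0,"y": -0.002,"z": 0.02,"wx": 0.4,"wy": 0,"wz": 0,"gripper": 0},
  {"x": 0,"y": -0.002,"z": 0.02,"wx": 0.4,"wy": 0,"wz": 0,"gripper": 0},
  {"x": 0,"y": -0.0015,"z": 0.02,"wx": 0.4,"wy": 0,"wz": 0,"gripper": 0},
  {"x": 0,"y": -0.001,"z": 0.02,"wx": 0.4,"wy": 0,"wz": 0,"gripper": 0},
  {"x": 0,"y": -0.001,"z": 0.02,"wx": 0.4,"wy": 0,"wz": 0,"gripper": 0},
  {"x": 0,"y": -0.001,"z": 0.02,"wx": 0.4,"wy": 0,"wz": 0,"gripper": 0},
  {"x": 0,"y": -0.001,"z": 0.02,"wx": 0.4,"wy": 0,"wz": 0,"gripper": 0},
  {"x": 0,"y": -0.001,"z": 0.015,"wx": 0.4,"wy": 0,"wz": 0,"gripper": 0},
])

```text
t: 5.45
tcp_pos: [475.5, 116.9, 87.2]
ee_rot: [0.512, 0.486, 0.514, -0.487]
force: [0.6, -0.7, -1.0]
opening: 9.8
```

Call:
apply_moves([
  {"x": 0,"y": 0,"z": 0,"wx": 0,"wy": 0,"wz": 0,"gripper": 0},
  {"x": 0,"y": 0,"z": 0,"wx": 0,"wy": 0,"wz": 0,"gripper": 0},
])

```text
t: 5.65
tcp_pos: [475.2, 115.0, 86.4]
ee_rot: [0.511, 0.487, 0.513, -0.488]
force: [-0.2, 0.6, -0.5]
opening: 9.6
```

```bash
python3 - <<'E'
from h import *
s,p,r=cur();print(p.round(1),s['opening'],s['force'].round(1),s['ft_torque'].round(2),r.as_matrix().round(4))
import cv2
a=snapshot('top')[135:235,200:300];b=snapshot('scene')[150:250,230:330]
cv2.imwrite('pics/look3.png',np.hstack([cv2.resize(i,None,fx=4,fy=4,interpolation=cv2.INTER_CUBIC) for i in(a,b)])[:,:,::-1])
E
```

```text
[475.2 115.   86.4] 9.58834287051291 [-0.2  0.6 -0.5] [ 0.05  0.1  -0.04] [[-3.400e-03  9.988e-01  4.930e-02]
 [ 2.000e-04  4.930e-02 -9.988e-01]
 [-1.000e+00 -3.400e-03 -4.000e-04]]
```

View pics/look3.png

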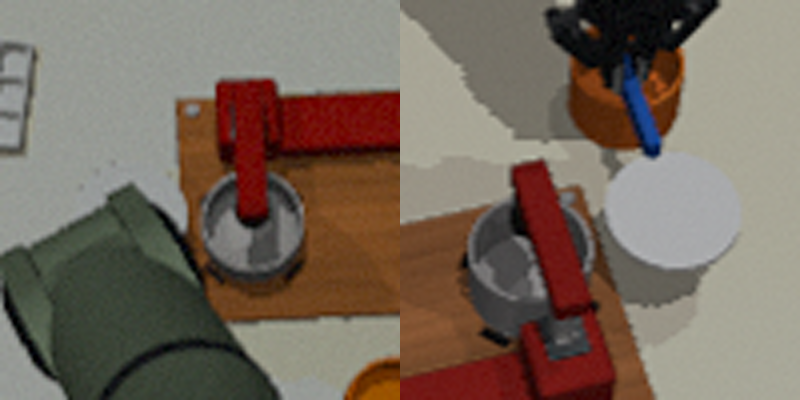

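```bash
python3 - <<'E'
from h import *
f=lambda x,y,u0,v0:(u0+(x+.5)/4-.5,v0+(y+.5)/4-.5)
print('lid scene',px2w('scene',*f(273.5,210,230,150),89.6).round(1))
print('pot scene',px2w('scene',*f(131,248,230,150),72).round(1))
print('pot top',px2w('top',*f(253,224,200,135),72).round(1))
# predicted outlines
import cv2
print('lid expected from hand',[475.2+117.9,115+5.8])
for n,u0,v0,c,z,rr in(('scene',230,150,(596,13.5),72,46),('top',200,135,(596,13.5),72,46),('scene',230,150,(593.1,120.8),89.6,50)):
    P=np.array([w2px(n,(c[0]+rr*np.cos(t),c[1]+rr*np.sin(t),z)) for t in np.linspace(0,6.28,60)]);P=(P-[u0,v0]+.5)*4-.5
    print(n,c,'box',P.min(0).round(0),P.max(0).round(0))
E
```

```text
lid scene [594.9 119.4  89.6]
pot scene [594.7  13.7  72. ]
pot top [590.6  13.1  72. ]
lid expected from hand [593.1, 120.8]
scene (596, 13.5) box [ 68. 196.] [194. 305.]
top (596, 13.5) box [200. 167.] [305. 269.]
scene (593.1, 120.8) box [206. 151.] [344. 267.]
```

Pot outline matches (595.5, 13.5); lid outline matches (593.5, 120.3). Moving sideways under the arm at about 90 mm tool height.

Call:
apply_moves([
  {"x": -0.004,"y": 0,"z": 0.005,"wx": 0,"wy": 0,"wz": 0,"gripper": 0},
  {"x": 0,"y": 0.001,"z": 0.02,"wx": 0,"wy": 0,"wz": 0,"gripper": 0},
  {"x": 0,"y": 0.001,"z": 0.02,"wx": 0,"wy": 0,"wz": 0,"gripper": 0},
  {"x": 0,"y": 0.001,"z": 0.02,"wx": 0,"wy": 0,"wz": 0,"gripper": 0},
  {"x": 0,"y": 0.001,"z": 0.02,"wx": 0,"wy": 0,"wz": 0,"gripper": 0},
  {"x": 0,"y": 0.001,"z": 0.015,"wx": 0,"wy": 0,"wz": 0,"gripper": 0},
  {"x": 0,"y": 0.001,"z": 0.005,"wx": 0,"wy": 0,"wz": 0,"gripper": 0},
  {"x": 0,"y": 0,"z": 0,"wx": 0,"wy": 0,"wz": 0,"gripper": 0},
])

```text
t: 6.55
tcp_pos: [488.1, 11.0, 92.2]
ee_rot: [0.514, 0.485, 0.515, -0.485]
force: [-1.0, 0.8, -1.5]
opening: 9.4
```

```bash
python3 - <<'E'
from h import *
plan([[476.7,8.2,90]],down(2.85,-1),1)
E
```

```text
t 6.55 pos [488.1  11.   92.2] totrot [ 0.5 -0.1  0.1] F [-1.   0.8 -1.5] open 9.4
{'x': 0.0022, 'y': -0.0115, 'z': 0.0021, 'wx': 0.51, 'wy': -0.11, 'wz': 0.06}
```

Call:
apply_moves([
  {"x": 0.0,"y": -0.007,"z": 0.002,"wx": 0.3,"wy": 0,"wz": 0,"gripper": 0},
  {"x": 0,"y": -0.004,"z": 0,"wx": 0,"wy": 0,"wz": 0,"gripper": 0},
  {"x": 0,"y": 0,"z": 0,"wx": 0,"wy": 0,"wz": 0,"gripper": 0},
])

```text
t: 6.85
tcp_pos: [476.0, 10.3, 92.4]
ee_rot: [0.513, 0.486, 0.515, -0.486]
force: [0.4, -0.0, -1.1]
opening: 9.6
```

```bash
python3 - <<'E'
from h import *
plan([[476.7,8.2,90]],down(2.85,-1),1)
s,p,r=cur();print(r.as_matrix()[2].round(4))
import cv2
im=snapshot('scene');np.save('pics/n4',im)
b=im[140:240,220:340]
cv2.imwrite('pics/look4.png',cv2.resize(b,None,fx=5,fy=5,interpolation=cv2.INTER_CUBIC)[:,:,::-1])
for c,z,rr in(((594.9,13.6),93.5,50),):
    P=np.array([w2px('scene',(c[0]+rr*np.cos(t),c[1]+rr*np.sin(t),z)) for t in np.linspace(0,6.28,60)]);P=(P-[220,140]+.5)*5-.5
    print('box',P.min(0).round(0),P.max(0).round(0))
E
```

```text
t 6.85 pos [476.   10.3  92.4] totrot [ 0.3 -0.2  0.1] F [ 0.4 -0.  -1.1] open 9.6
{'x': 0.0024, 'y': 0.0006, 'z': 0.0022, 'wx': 0.34, 'wy': -0.15, 'wz': 0.06}
[-1.     -0.0011 -0.0027]
box [128. 269.] [302. 418.]
```

View pics/look4.png

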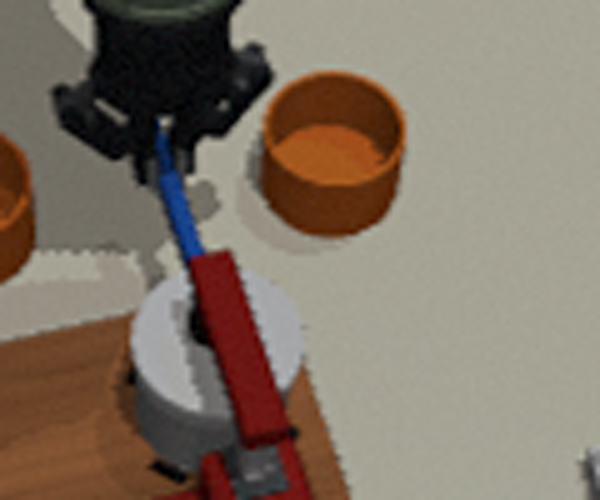

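The lid (crop x 131–302, y from 268) is over the pot and matches the prediction. Lowering.

Call:
apply_moves([
  {"x": 0.002,"y": 0.0005,"z": 0.002,"wx": 0.3,"wy": 0,"wz": 0,"gripper": 0},
  {"x": 0.003,"y": 0,"z": 0,"wx": 0,"wy": 0,"wz": 0,"gripper": 0},
  {"x": 0.003,"y": 0,"z": 0,"wx": 0,"wy": 0,"wz": 0,"gripper": 0},
  {"x": 0,"y": 0,"z": 0,"wx": 0,"wy": 0,"wz": 0,"gripper": 0},
])

```text
t: 7.3
tcp_pos: [477.2, 9.1, 83.7]
ee_rot: [0.512, 0.488, 0.514, -0.487]
force: [0.2, 0.5, -1.4]
opening: 10.0
```

```bash
python3 - <<'E'
from h import *
plan([[476.7,8.2,78]],down(2.85,-1),1)
E
```

```text
t 7.3 pos [477.2   9.1  83.7] totrot [ 0.1 -0.2  0. ] F [ 0.2  0.5 -1.4] open 10.0
{'x': 0.0057, 'y': -0.0005, 'z': 0.0009, 'wx': 0.08, 'wy': -0.16, 'wz': 0.04}
```

Call:
apply_moves([
  {"x": 0.002,"y": -0.0003,"z": 0.0007,"wx": 0,"wy": -0.1,"wz": 0,"gripper": 0},
  {"x": 0.002,"y": 0,"z": 0,"wx": 0,"wy": 0,"wz": 0,"gripper": 0},
  {"x": 0,"y": 0,"z": 0,"wx": 0,"wy": 0,"wz": 0,"gripper": 0},
])

```text
t: 7.6
tcp_pos: [476.9, 8.3, 79.1]
ee_rot: [0.512, 0.487, 0.513, -0.487]
force: [-0.0, -1.3, -1.1]
opening: 9.3
```

Call:
apply_moves([
  {"x": 0.001,"y": 0,"z": 0,"wx": 0,"wy": 0,"wz": 0,"gripper": 0},
  {"x": 0.001,"y": 0,"z": 0,"wx": 0,"wy": 0,"wz": 0,"gripper": 0},
])

```text
t: 7.8
tcp_pos: [477.0, 8.3, 77.1]
ee_rot: [0.512, 0.487, 0.513, -0.487]
force: [-1.2, -0.6, -0.6]
opening: 9.5
```

Call:
apply_moves([
  {"x": 0.001,"y": 0,"z": 0,"wx": 0,"wy": 0,"wz": 0,"gripper": 0},
  {"x": 0,"y": 0,"z": 0,"wx": 0,"wy": 0,"wz": 0,"gripper": 0},
])

```text
t: 8.0
tcp_pos: [476.9, 8.3, 76.2]
ee_rot: [0.512, 0.487, 0.513, -0.487]
force: [-2.5, 0.2, 5.3]
opening: 10.0
```

Call:
apply_moves([
  {"x": 0.001,"y": 0,"z": 0,"wx": 0,"wy": 0,"wz": 0,"gripper": 0},
  {"x": 0,"y": 0,"z": 0,"wx": 0,"wy": 0,"wz": 0,"gripper": 0},
])

```text
t: 8.2
tcp_pos: [476.8, 8.3, 75.7]
ee_rot: [0.512, 0.487, 0.513, -0.487]
force: [-4.1, -0.3, 9.2]
opening: 9.5
```

```bash
python3 - <<'E'
from h import *
s,p,r=cur();print(p.round(1),s['force'].round(2),s['ft_torque'].round(2),r.as_matrix()[2].round(4))
E
```

```text
[476.8   8.3  75.7] [-4.13 -0.26  9.18] [ 0.03  0.26 -0.01] [-1.e+00 -4.e-04 -7.e-04]
```

Contact is at the seated height (origin about 66 mm). Easing the push, then releasing and backing up.

Call:
apply_moves([
  {"x": -0.0008,"y": 0,"z": 0,"wx": 0,"wy": 0,"wz": 0,"gripper": 0},
  {"x": 0,"y": 0,"z": 0,"wx": 0,"wy": 0,"wz": 0,"gripper": 0.45},
  {"x": 0,"y": 0,"z": 0,"wx": 0,"wy": 0,"wz": 0,"gripper": 0.45},
  {"x": 0,"y": 0,"z": 0,"wx": 0,"wy": 0,"wz": 0,"gripper": 0.45},
  {"x": 0,"y": 0,"z": 0,"wx": 0,"wy": 0,"wz": 0,"gripper": 0.45},
  {"x": 0,"y": 0,"z": 0,"wx": 0,"wy": 0,"wz": 0,"gripper": 0.45},
])

```text
t: 8.8
tcp_pos: [477.4, 8.4, 76.8]
ee_rot: [0.513, 0.488, 0.513, -0.487]
force: [-0.8, 0.6, 0.7]
opening: 38.3
```

Call:
apply_moves([
  {"x": -0.02,"y": 0,"z": 0,"wx": 0,"wy": 0,"wz": 0,"gripper": 0.45},
  {"x": -0.02,"y": 0,"z": 0,"wx": 0,"wy": 0,"wz": 0,"gripper": 0.45},
  {"x": -0.03,"y": 0,"z": 0,"wx": 0,"wy": 0,"wz": 0,"gripper": 0.45},
  {"x": -0.04,"y": 0,"z": 0,"wx": 0,"wy": 0,"wz": 0,"gripper": 0.45},
  {"x": 0,"y": 0,"z": 0,"wx": 0,"wy": 0,"wz": 0,"gripper": 1},
])

```text
t: 9.3
tcp_pos: [476.5, 8.5, 189.8]
ee_rot: [0.512, 0.487, 0.514, -0.487]
force: [0.8, -0.5, -0.2]
opening: 51.6
```

```bash
python3 - <<'E'
from h import *
import cv2
im=snapshot('scene')
b=im[140:240,180:340]
cv2.imwrite('pics/look5.png',cv2.resize(b,None,fx=5,fy=5,interpolation=cv2.INTER_CUBIC)[:,:,::-1])
for c,z,rr in(((595.5,13.5),80,50),):
    P=np.array([w2px('scene',(c[0]+rr*np.cos(t),c[1]+rr*np.sin(t),z)) for t in np.linspace(0,6.28,60)]);P=(P-[180,140]+.5)*5-.5
    print('box',P.min(0).round(0),P.max(0).round(0))
# grips target: up over, yaw 2.85 -> 
plan([[500,-60,200],[590,-176,200]],down(2.85,-1),6)
E
```

```text
box [328. 282.] [500. 430.]
t 9.35 pos [475.6   8.3 187.8] totrot [ 0.1 -0.1  0.3] F [ 0.1 -0.2 -0.9] open 59.0
{'x': -0.0062, 'y': 0.0104, 'z': 0.0347, 'wx': 0.02, 'wy': -0.01, 'wz': 0.04}
{'x': -0.0062, 'y': 0.0104, 'z': 0.0347, 'wx': 0.02, 'wy': -0.01, 'wz': 0.04}
{'x': -0.0001, 'y': 0.021, 'z': 0.0301, 'wx': 0.02, 'wy': -0.01, 'wz': 0.04}
{'x': -0.0001, 'y': 0.021, 'z': 0.0301, 'wx': 0.02, 'wy': -0.01, 'wz': 0.04}
{'y': 0.021, 'z': 0.0301, 'wx': 0.02, 'wy': -0.01, 'wz': 0.04}
{'y': 0.021, 'z': 0.0301, 'wx': 0.02, 'wy': -0.01, 'wz': 0.04}
```

View pics/look5.png

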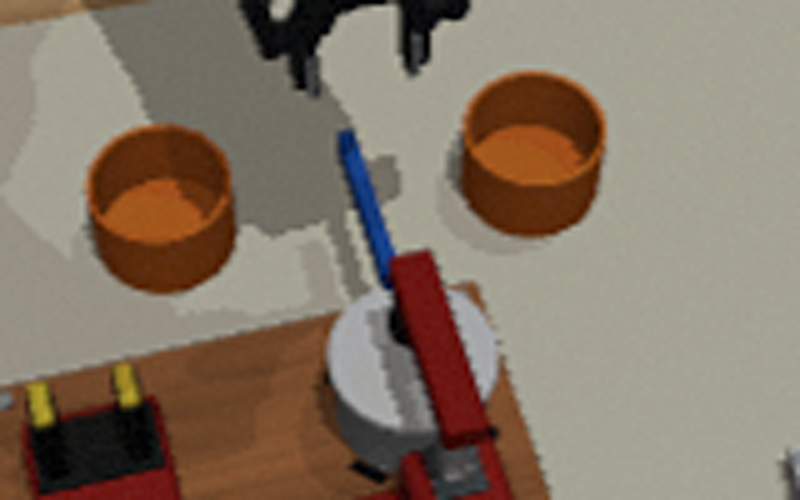

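Lid seated: its outline is at crop (327–498, 284) against a predicted 328–500, 282, and the hand is clear. Now to the grips (yellow tops at crop (40,400) and (127,385)), world about (604.5, −176).

Call:
apply_moves([
  {"x": -0.006,"y": 0.008,"z": 0.035,"wx": 0,"wy": 0,"wz": 0,"gripper": 1},
  {"x": -0.006,"y": 0.008,"z": 0.035,"wx": 0,"wy": 0,"wz": 0,"gripper": 1},
  {"x": 0,"y": 0.02,"z": 0.03,"wx": 0,"wy": 0,"wz": 0,"gripper": 1},
  {"x": 0,"y": 0.02,"z": 0.03,"wx": 0,"wy": 0,"wz": 0,"gripper": 1},
  {"x": 0,"y": 0.025,"z": 0.03,"wx": 0,"wy": 0,"wz": 0,"gripper": 1},
  {"x": 0,"y": 0.025,"z": 0.025,"wx": 0,"wy": 0,"wz": 0,"gripper": 1},
  {"x": 0,"y": 0.01,"z": 0,"wx": 0,"wy": 0,"wz": 0,"gripper": 1},
  {"x": 0,"y": 0,"z": 0,"wx": 0,"wy": 0,"wz": 0,"gripper": 1},
])

```text
t: 10.15
tcp_pos: [602.8, -176.9, 192.7]
ee_rot: [0.51, 0.484, 0.517, -0.489]
force: [-0.5, 1.2, 0.2]
opening: 85.3
```

```bash
python3 - <<'E'
from h import *
plan([[604.5,-176,150]],down(2.85,-1),2)
E
```

```text
t 10.15 pos [ 602.8 -176.9  192.7] totrot [ 0.3 -0.1  0.7] F [-0.5  1.2  0.2] open 85.3
{'x': 0.0213, 'y': 0.0011, 'z': -0.0004, 'wx': 0.13, 'wy': -0.05, 'wz': 0.34}
{'x': 0.0213, 'y': 0.001, 'z': -0.0004, 'wx': 0.13, 'wy': -0.05, 'wz': 0.34}
```

Call:
apply_moves([
  {"x": 0.02,"y": 0.001,"z": 0,"wx": 0.1,"wy": 0,"wz": 0.3,"gripper": 1},
  {"x": 0.02,"y": 0.001,"z": 0,"wx": 0.1,"wy": 0,"wz": 0.3,"gripper": 1},
  {"x": 0,"y": 0,"z": 0,"wx": 0,"wy": 0,"wz": 0,"gripper": 1},
  {"x": 0,"y": 0,"z": 0,"wx": 0,"wy": 0,"wz": 0,"gripper": 1},
])

```text
t: 10.55
tcp_pos: [601.9, -174.0, 150.3]
ee_rot: [0.511, 0.486, 0.515, -0.487]
force: [0.5, 0.5, 0.3]
opening: 85.4
```

```bash
cat > cam.py <<'E'
from h import *
import sys
def grab(name,k=4):
    im=np.mean([snapshot('scene').astype(float) for _ in range(k)],0);np.save('pics/'+name,im);return im
if __name__=='__main__':
    grab(sys.argv[1])
E
python3 - <<'E'
from cam import *
import cv2
plan([[604.5,-176,72]],down(2.85,-1),3)
im=grab('j0',6)
a=im[165:240,190:250];b=im[175:225,240:285]
A=cv2.resize(a,None,fx=5,fy=5,interpolation=cv2.INTER_CUBIC);B=cv2.resize(b,None,fx=10,fy=10,interpolation=cv2.INTER_CUBIC)
c=np.zeros((500,760,3));c[:375,:300]=A;c[:500,305:755]=B
cv2.imwrite('pics/look6.png',np.clip(c,0,255)[:,:,::-1])
pot=np.array([595.5,13.5]);
for j in(0,6,12):
    f=lambda p:((w2px('scene',p)-[240,175]+.5)*10-.5).round(0)
    print(j,'foot bottom ctr',f([*pot,116-j]),'foot left edge bot',f([595,13.5-16,116-j]),'top',f([595,-2.5,126-j]))
    e=np.array([[-15,77,152-j],[-15,103,152-j],[30,77,152-j],[101,77,152-j]]);o=pot-90*np.array([-.0497,.9988])
    for q in e:
        w=o+q[0]*np.array([.9988,.0497])+q[1]*np.array([-.0497,.9988]);print('   arm under',q,f([*w,q[2]]))
P=np.array([f((595.5+50*np.cos(t),13.5+50*np.sin(t),80)) for t in np.linspace(0,6.28,60)]);print('lid box',P.min(0),P.max(0))
E
```

```text
t 10.55 pos [ 601.9 -174.   150.3] totrot [ 0.2 -0.2  0.2] F [0.5 0.5 0.3] open 85.4
{'x': 0.0261, 'y': 0.0009, 'z': 0.0008, 'wx': 0.07, 'wy': -0.06, 'wz': 0.08}
{'x': 0.0261, 'y': 0.0009, 'z': 0.0008, 'wx': 0.07, 'wy': -0.06, 'wz': 0.08}
{'x': 0.0261, 'y': 0.0009, 'z': 0.0007, 'wx': 0.07, 'wy': -0.06, 'wz': 0.08}
0 foot bottom ctr [231. 294.] foot left edge bot [175. 303.] top [176. 284.]
   arm under [-15  77 152] [174. 192.]
   arm under [-15 103 152] [264. 172.]
   arm under [ 30  77 152] [217. 327.]
   arm under [101  77 152] [289. 553.]
6 foot bottom ctr [231. 305.] foot left edge bot [175. 314.] top [176. 296.]
   arm under [-15  77 146] [174. 204.]
   arm under [-15 103 146] [264. 184.]
   arm under [ 30  77 146] [217. 339.]
   arm under [101  77 146] [289. 563.]
12 foot bottom ctr [230. 316.] foot left edge bot [175. 325.] top [175. 307.]
   arm under [-15  77 140] [174. 215.]
   arm under [-15 103 140] [263. 195.]
   arm under [ 30  77 140] [216. 350.]
   arm under [101  77 140] [288. 574.]
lid box [ 57. 214.] [401. 511.][ WARN:0@8.549] global loadsave.cpp:1063 imwrite_ Unsupported depth image for selected encoder is fallbacked to CV_8U.
```

View pics/look6.png

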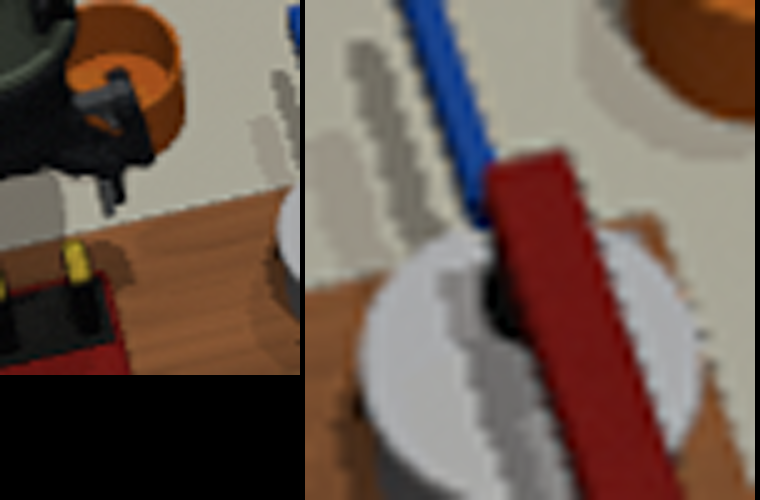

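Foot disc left edge at 10× crop (180, 265–310); the prediction for the jaw at 0 to 6 is (175, 284–314). So it is near the top and not touching. Lowering the open hand around the grips.

Call:
apply_moves([
  {"x": 0.025,"y": 0.001,"z": 0.001,"wx": 0.1,"wy": 0,"wz": 0.1,"gripper": 1},
  {"x": 0.025,"y": 0.001,"z": 0.001,"wx": 0.1,"wy": 0,"wz": 0.1,"gripper": 1},
  {"x": 0.02,"y": 0.001,"z": 0,"wx": 0,"wy": 0,"wz": 0,"gripper": 1},
  {"x": 0.008,"y": 0,"z": 0,"wx": 0,"wy": 0,"wz": 0,"gripper": 1},
  {"x": 0,"y": 0,"z": 0,"wx": 0,"wy": 0,"wz": 0,"gripper": 1},
])

```text
t: 11.35
tcp_pos: [607.6, -177.0, 73.3]
ee_rot: [0.513, 0.489, 0.511, -0.486]
force: [-0.1, 0.2, 1.0]
opening: 85.3
```

```bash
cat >> cam.py <<'E'
E
cat > track.py <<'E'
from cam import *
import cv2
def red(im): return np.clip(im[:,:,0]-2.2*im[:,:,1],0,None)
def arm_dv(im,ref):
    y0,y1,x0,x1=182,222,250,300
    a=red(ref)[y0:y1,x0:x1].astype(np.float32);b=red(im)[y0:y1,x0:x1].astype(np.float32)
    best=None
    for d0 in np.arange(0,10,1):
        M=np.float32([[1,0,0],[0,1,d0]])
        try: cc,M=cv2.findTransformECC(a,b,M,cv2.MOTION_TRANSLATION,(3,100,1e-6),None,3)
        except cv2.error: continue
        if best is None or cc>best[0]: best=(cc,M[0,2],M[1,2])
    return best
def foot_z(im):
    """height of foot's lower face from black/white lower boundary left of the arm"""
    g=im.mean(2);zs=np.arange(70,122,.25);out=[]
    pot=(595.5,13.5);t=np.linspace(0,2*np.pi,400)
    E=[np.array([w2px('scene',(pot[0]+16*np.cos(a),pot[1]+16*np.sin(a),z)) for a in t]) for z in zs[::8]]
    for c in (259,260,261,262):
        col=g[195:225,c];k=int(np.argmin(col));i=k
        if col[k]>45: out.append((c,None,round(col[k])));continue
        hi=col[k:k+7].max();th=(col[k]+hi)/2
        while i+1<len(col) and col[i+1]<th:i+=1
        v=195+i+(th-col[i])/(col[i+1]-col[i])
        vm=[]
        for e in E:
            near=e[np.abs(e[:,0]-c)<.35];vm.append(near[:,1].max() if len(near) else np.nan)
        vm=np.array(vm);z=zs[::8];ok=~np.isnan(vm)
        out.append((c,round(v,2),round(float(np.interp(-v,-vm[ok],z[ok])) if vm[ok][0]<vm[ok][-1] else float(np.interp(v,vm[ok][::-1],z[ok][::-1])),1)))
    return out
if __name__=='__main__':
    n=sys.argv[1];im=grab(n,5);s=state();print('t',s['t'],'tcp',s['tcp_pos'].round(1),'open',round(s['opening'],1),'F',s['force'].round(1))
    b=arm_dv(im,np.load('pics/j0.npy'));print('arm cc,du,dv',np.round(b,3),'mm',round(b[2]/.187,1));print('foot',foot_z(im))
E
python3 track.py j1; python3 - <<'E'
from track import *
print(foot_z(np.load('pics/j0.npy')))
E
```

```text
t 11.6 tcp [ 608.4 -177.2   74.9] open 85.4 F [-0.2  0.2 -0.3]
arm cc,du,dv [ 1.    -0.018  0.011] mm 0.1Traceback (most recent call last):
  File "track.py", line 33, in <module>
    b=arm_dv(im,np.load('pics/j0.npy'));print('arm cc,du,dv',np.round(b,3),'mm',round(b[2]/.187,1));print('foot',foot_z(im))
                                                                                                                 ~~~~~~^^^^
  File "track.py", line 18, in foot_z
    E=[np.array([w2px('scene',(pot[0]+16*np.cos(a),pot[1]+16*np.sin(a),z)) for a in t]) for z in zs[::8]]
                 ~~~~^^^^^^^^^^^^^^^^^^^^^^^^^^^^^^^^^^^^^^^^^^^^^^^^^^^^^
  File "h.py", line 8, in w2px
    c=get_calibration(n);K=c['K'];T=c['world_from_camera']
ValueError: time passes only in moves, steps and waits
Traceback (most recent call last):
  File "track.py", line 18, in foot_z
    E=[np.array([w2px('scene',(pot[0]+16*np.cos(a),pot[1]+16*np.sin(a),z)) for a in t]) for z in zs[::8]]
                 ~~~~^^^^^^^^^^^^^^^^^^^^^^^^^^^^^^^^^^^^^^^^^^^^^^^^^^^^^
  File "h.py", line 8, in w2px
    c=get_calibration(n);K=c['K'];T=c['world_from_camera']
ValueError: time passes only in moves, steps and waits
```

```bash
sed -i 's/^from station import \*/from station import *\nfrom functools import lru_cache\n_gc=get_calibration\nget_calibration=lru_cache(None)(lambda n:_gc(n))/' h.py; python3 - <<'E'
from track import *
print(foot_z(np.load('pics/j0.npy')))
plan([[604.5,-176,69]],down(2.85,-1),1)
g=np.load('pics/j0.npy').mean(2)[198:216,256:268];print(g.astype(int))
E
```

```text
[(259, np.float64(208.19), 114.4), (260, np.float64(208.61), 114.9), (261, np.float64(209.11), 113.9), (262, np.float64(209.97), 109.9)]
t 11.6 pos [ 608.4 -177.2   74.9] totrot [-0.1 -0.  -0.5] F [-0.2  0.2 -0.3] open 85.4
{'x': 0.0059, 'y': -0.0039, 'z': -0.0014, 'wx': -0.07, 'wy': -0.01, 'wz': -0.47}
[[168 142  78  25  42  48  50  50  50  50  50  49]
 [172 151  82  15  34  50  52  51  49  49  51  49]
 [173 177 110  16  33  50  51  49  50  50  51  51]
 [150 123  70  15  30  43  49  49  50  50  51  49]
 [132  87  27  11  20  38  48  49  49  50  48  49]
 [132  81   4   9  18  35  49  51  49  49  49  50]
 [133  81   4  10  15  29  44  47  50  49  49  49]
 [133  80   2  11  11  19  37  48  51  50  49  50]
 [132  95  35   8  10  13  36  47  51  50  50  49]
 [131 110  55   1   9  13  30  43  49  49  50  51]
 [130 117  92  43   1   6  17  37  47  50  49  49]
 [108 108 108 109  91  53  18  36  47  49  50  51]
 [130 105 109 110 110 110  66  25  42  49  49  49]
 [132 106 108 108 109 112  83  37  37  48  49  47]
 [132 106 108 108 109 111  83  34  31  48  50  49]
 [131 104 107 108 108 110 111  65  26  46  50  49]
 [167 130 106 108 108 109 112  82  36  38  47  49]
 [171 133 106 108 107 108 109  81  33  33  48  49]]
```

Call:
apply_moves([
  {"x": 0.006,"y": -0.003,"z": -0.001,"wx": 0,"wy": 0,"wz": -0.4,"gripper": 1},
  {"x": 0,"y": 0,"z": 0,"wx": 0,"wy": 0,"wz": 0,"gripper": 0.8},
  {"x": 0,"y": 0,"z": 0,"wx": 0,"wy": 0,"wz": 0,"gripper": 0.8},
], force=30)

```text
t: 11.9
tcp_pos: [605.7, -176.5, 69.8]
ee_rot: [0.513, 0.488, 0.511, -0.487]
force: [0.4, -0.4, 0.8]
opening: 68.2
```

```bash
python3 - <<'E'
from h import *
plan([[604.5,-176,69]],down(2.85,-1),1)
E
```

```text
t 11.9 pos [ 605.7 -176.5   69.8] totrot [-0.1  0.  -0.1] F [ 0.4 -0.4  0.8] open 68.2
{'x': 0.0008, 'y': -0.0012, 'z': -0.0005, 'wx': -0.08, 'wy': 0.03, 'wz': -0.14}
```

First squeeze.

Call:
apply_moves([
  {"x": 0,"y": 0,"z": 0,"wx": 0,"wy": 0,"wz": 0,"gripper": 0.4},
  {"x": 0,"y": 0,"z": 0,"wx": 0,"wy": 0,"wz": 0,"gripper": 0.4},
  {"x": 0,"y": 0,"z": 0,"wx": 0,"wy": 0,"wz": 0,"gripper": 0.4},
  {"x": 0,"y": 0,"z": 0,"wx": 0,"wy": 0,"wz": 0,"gripper": 0.4},
  {"x": 0,"y": 0,"z": 0,"wx": 0,"wy": 0,"wz": 0,"gripper": 0.4},
  {"x": 0,"y": 0,"z": 0,"wx": 0,"wy": 0,"wz": 0,"gripper": 0.4},
  {"x": 0,"y": 0,"z": 0,"wx": 0,"wy": 0,"wz": 0,"gripper": 0.4},
])

```text
t: 12.6
tcp_pos: [606.5, -174.4, 71.1]
ee_rot: [0.513, 0.489, 0.512, -0.486]
force: [-1.2, 0.5, 1.2]
opening: 37.0
```

```bash
python3 track.py s1
```

```text
t 12.85 tcp [ 606.5 -174.3   71. ] open 37.5 F [-0.9  0.2  0.2]
arm cc,du,dv [ 0.999 -0.056  1.07 ] mm 5.7
foot [(259, np.float64(209.19), 108.9), (260, np.float64(209.6), 109.5), (261, np.float64(210.1), 108.4), (262, np.float64(210.97), 104.3)]
```

Call:
apply_moves([
  {"x": 0,"y": 0,"z": 0,"wx": 0,"wy": 0,"wz": 0,"gripper": 0.82},
  {"x": 0,"y": 0,"z": 0,"wx": 0,"wy": 0,"wz": 0,"gripper": 0.82},
  {"x": 0,"y": 0,"z": 0,"wx": 0,"wy": 0,"wz": 0,"gripper": 0.82},
  {"x": 0,"y": 0,"z": 0,"wx": 0,"wy": 0,"wz": 0,"gripper": 0.82},
  {"x": 0,"y": 0,"z": 0,"wx": 0,"wy": 0,"wz": 0,"gripper": 0.82},
])

```text
t: 13.35
tcp_pos: [606.4, -174.5, 70.8]
ee_rot: [0.513, 0.489, 0.512, -0.486]
force: [0.2, 0.7, -0.4]
opening: 70.2
```

Call:
apply_moves([
  {"x": 0,"y": 0,"z": 0,"wx": 0,"wy": 0,"wz": 0,"gripper": 0.4},
  {"x": 0,"y": 0,"z": 0,"wx": 0,"wy": 0,"wz": 0,"gripper": 0.4},
  {"x": 0,"y": 0,"z": 0,"wx": 0,"wy": 0,"wz": 0,"gripper": 0.4},
  {"x": 0,"y": 0,"z": 0,"wx": 0,"wy": 0,"wz": 0,"gripper": 0.4},
  {"x": 0,"y": 0,"z": 0,"wx": 0,"wy": 0,"wz": 0,"gripper": 0.4},
  {"x": 0,"y": 0,"z": 0,"wx": 0,"wy": 0,"wz": 0,"gripper": 0.4},
  {"x": 0,"y": 0,"z": 0,"wx": 0,"wy": 0,"wz": 0,"gripper": 0.4},
])

```text
t: 14.05
tcp_pos: [607.2, -174.4, 72.2]
ee_rot: [0.513, 0.489, 0.511, -0.486]
force: [0.2, 0.0, 1.6]
opening: 37.2
```

```bash
python3 track.py s2
```

```text
t 14.3 tcp [ 607.2 -174.3   72.2] open 37.2 F [-0.7  0.1  1.9]
arm cc,du,dv [ 0.999 -0.132  2.639] mm 14.1
foot [(259, np.float64(210.58), 101.4), (260, np.float64(211.3), 100.2), (261, np.float64(211.73), 99.4), (262, np.float64(212.93), 93.3)]
```

Call:
apply_moves([
  {"x": 0,"y": 0,"z": 0,"wx": 0,"wy": 0,"wz": 0,"gripper": 0.82},
  {"x": 0,"y": 0,"z": 0,"wx": 0,"wy": 0,"wz": 0,"gripper": 0.82},
  {"x": 0,"y": 0,"z": 0,"wx": 0,"wy": 0,"wz": 0,"gripper": 0.82},
  {"x": 0.003,"y": -0.002,"z": 0.0015,"wx": 0,"wy": 0,"wz": 0,"gripper": 0.82},
  {"x": 0,"y": 0,"z": 0,"wx": 0,"wy": 0,"wz": 0,"gripper": 0.82},
])

```text
t: 14.8
tcp_pos: [604.9, -176.1, 68.6]
ee_rot: [0.513, 0.489, 0.511, -0.486]
force: [-0.6, 0.4, 0.4]
opening: 70.1
```

Call:
apply_moves([
  {"x": 0,"y": 0,"z": 0,"wx": 0,"wy": 0,"wz": 0,"gripper": 0.4},
  {"x": 0,"y": 0,"z": 0,"wx": 0,"wy": 0,"wz": 0,"gripper": 0.4},
  {"x": 0,"y": 0,"z": 0,"wx": 0,"wy": 0,"wz": 0,"gripper": 0.4},
  {"x": 0,"y": 0,"z": 0,"wx": 0,"wy": 0,"wz": 0,"gripper": 0.4},
  {"x": 0,"y": 0,"z": 0,"wx": 0,"wy": 0,"wz": 0,"gripper": 0.4},
  {"x": 0,"y": 0,"z": 0,"wx": 0,"wy": 0,"wz": 0,"gripper": 0.4},
  {"x": 0,"y": 0,"z": 0,"wx": 0,"wy": 0,"wz": 0,"gripper": 0.4},
])

```text
t: 15.5
tcp_pos: [605.7, -174.4, 69.9]
ee_rot: [0.513, 0.489, 0.512, -0.485]
force: [-1.2, 0.8, 1.0]
opening: 37.4
```

```bash
python3 track.py s3
```

```text
t 15.75 tcp [ 605.7 -174.4   69.9] open 37.2 F [-0.6  0.4  1.1]
arm cc,du,dv [ 0.997 -0.228  4.174] mm 22.3
foot [(259, np.float64(212.2), 92.3), (260, np.float64(212.6), 92.8), (261, np.float64(213.09), 91.7), (262, np.float64(214.13), 86.5)]
```

Call:
apply_moves([
  {"x": 0,"y": 0,"z": 0,"wx": 0,"wy": 0,"wz": 0,"gripper": 0.82},
  {"x": 0,"y": 0,"z": 0,"wx": 0,"wy": 0,"wz": 0,"gripper": 0.82},
  {"x": 0,"y": 0,"z": 0,"wx": 0,"wy": 0,"wz": 0,"gripper": 0.82},
  {"x": 0,"y": 0,"z": 0,"wx": 0,"wy": 0,"wz": 0,"gripper": 0.82},
  {"x": 0,"y": 0,"z": 0,"wx": 0,"wy": 0,"wz": 0,"gripper": 0.82},
])

```text
t: 16.25
tcp_pos: [605.7, -174.4, 69.6]
ee_rot: [0.513, 0.489, 0.512, -0.485]
force: [0.3, -0.3, -0.8]
opening: 70.3
```

Call:
apply_moves([
  {"x": 0,"y": 0,"z": 0,"wx": 0,"wy": 0,"wz": 0,"gripper": 0.4},
  {"x": 0,"y": 0,"z": 0,"wx": 0,"wy": 0,"wz": 0,"gripper": 0.4},
  {"x": 0,"y": 0,"z": 0,"wx": 0,"wy": 0,"wz": 0,"gripper": 0.4},
  {"x": 0,"y": 0,"z": 0,"wx": 0,"wy": 0,"wz": 0,"gripper": 0.4},
  {"x": 0,"y": 0,"z": 0,"wx": 0,"wy": 0,"wz": 0,"gripper": 0.4},
  {"x": 0,"y": 0,"z": 0,"wx": 0,"wy": 0,"wz": 0,"gripper": 0.4},
  {"x": 0,"y": 0,"z": 0,"wx": 0,"wy": 0,"wz": 0,"gripper": 0.4},
])

```text
t: 16.95
tcp_pos: [606.5, -174.3, 71.0]
ee_rot: [0.514, 0.49, 0.511, -0.484]
force: [0.0, 0.3, 2.4]
opening: 37.1
```

```bash
python3 track.py s4
```

```text
t 17.2 tcp [ 606.5 -174.3   71. ] open 37.2 F [-1.   0.5  1. ]
arm cc,du,dv [ 0.997 -0.244  5.684] mm 30.4
foot [(259, np.float64(213.37), 85.9), (260, np.float64(213.6), 87.3), (261, np.float64(214.22), 85.4), (262, np.float64(216.12), 75.0)]
```

Jaw travel so far is 5.5, 13.5, 21.5 and 29.5 mm. The foot face is about 5 mm above the lid, so the fifth full squeeze should give about 3 mm of stem, which is safe.

Call:
apply_moves([
  {"x": 0,"y": 0,"z": 0,"wx": 0,"wy": 0,"wz": 0,"gripper": 0.82},
  {"x": 0,"y": 0,"z": 0,"wx": 0,"wy": 0,"wz": 0,"gripper": 0.82},
  {"x": 0,"y": 0,"z": 0,"wx": 0,"wy": 0,"wz": 0,"gripper": 0.82},
  {"x": 0.002,"y": -0.001,"z": 0.0015,"wx": 0,"wy": 0,"wz": 0,"gripper": 0.82},
  {"x": 0,"y": 0,"z": 0,"wx": 0,"wy": 0,"wz": 0,"gripper": 0.82},
])

```text
t: 17.7
tcp_pos: [605.3, -176.1, 68.5]
ee_rot: [0.514, 0.49, 0.511, -0.485]
force: [0.1, -0.3, 0.3]
opening: 69.8
```

Call:
apply_moves([
  {"x": 0,"y": 0,"z": 0,"wx": 0,"wy": 0,"wz": 0,"gripper": 0.4},
  {"x": 0,"y": 0,"z": 0,"wx": 0,"wy": 0,"wz": 0,"gripper": 0.4},
  {"x": 0,"y": 0,"z": 0,"wx": 0,"wy": 0,"wz": 0,"gripper": 0.4},
  {"x": 0,"y": 0,"z": 0,"wx": 0,"wy": 0,"wz": 0,"gripper": 0.4},
  {"x": 0,"y": 0,"z": 0,"wx": 0,"wy": 0,"wz": 0,"gripper": 0.4},
  {"x": 0,"y": 0,"z": 0,"wx": 0,"wy": 0,"wz": 0,"gripper": 0.4},
  {"x": 0,"y": 0,"z": 0,"wx": 0,"wy": 0,"wz": 0,"gripper": 0.4},
])

```text
t: 18.4
tcp_pos: [606.2, -174.3, 70.1]
ee_rot: [0.514, 0.49, 0.512, -0.483]
force: [-0.6, 1.1, 0.8]
opening: 36.8
```

```bash
python3 track.py s5; python3 - <<'E'
from track import *
for n in('j0','s3','s4','s5'):
    print(n);print(np.load(f'pics/{n}.npy').mean(2)[200:222,257:266].astype(int))
E
```

```text
t 18.65 tcp [ 606.2 -174.3   70.1] open 37.5 F [-1.1  0.5  1.8]
arm cc,du,dv [ 0.969  1.336 11.87 ] mm 63.5
foot [(259, np.float64(213.4), 85.7), (260, np.float64(213.61), 87.3), (261, np.float64(214.58), 83.3), (262, np.float64(216.91), 70.4)]
j0
[[177 110  16  33  50  51  49  50  50]
 [123  70  15  30  43  49  49  50  50]
 [ 87  27  11  20  38  48  49  49  50]
 [ 81   4   9  18  35  49  51  49  49]
 [ 81   4  10  15  29  44  47  50  49]
 [ 80   2  11  11  19  37  48  51  50]
 [ 95  35   8  10  13  36  47  51  50]
 [110  55   1   9  13  30  43  49  49]
 [117  92  43   1   6  17  37  47  50]
 [108 108 109  91  53  18  36  47  49]
 [105 109 110 110 110  66  25  42  49]
 [106 108 108 109 112  83  37  37  48]
 [106 108 108 109 111  83  34  31  48]
 [104 107 108 108 110 111  65  26  46]
 [130 106 108 108 109 112  82  36  38]
 [133 106 108 107 108 109  81  33  33]
 [132 105 108 107 108 122 130  78  24]
 [131 103 107 108 122 130 134  98  44]
 [167 130 106 107 109 123 133  97  40]
 [170 132 105 107 107 123 132 131  78]
 [168 167 131 106 107 109 124 134  98]
 [168 171 132 105 107 107 122 133
[... 1892 characters left out ...]
113  59  32  47  49  51  50  50  49]
 [116  66  26  48  51  49  49  48  49]
 [115  64  21  38  50  51  50  48  51]
 [ 89  31  13  38  49  49  49  50  48]
 [ 80  11  17  35  49  48  49  52  50]
 [ 66   5  17  24  40  49  49  50  50]
 [ 62   1   8  18  36  49  51  48  51]
 [111  27   5  15  34  49  49  49  51]
 [123  42   3   9  23  41  50  49  50]
 [132  87  42   3  13  34  49  51  50]
 [168 131 106  91  48  30  46  50  49]
 [169 131 106 110  72  31  41  49  50]
 [168 166 130 109  80  35  32  47  51]
 [167 170 133 107 109  64  30  47  49]
 [167 171 132 106 112  73  32  42  49]
 [167 169 130 104 110  81  36  34  48]
 [166 168 166 130 108  94  50  31  46]
 [167 167 170 133 107 110  66  23  44]]
```

Between s4 and s5 the foot's edge did not move, so it was already touching at s4 and the jaw sits lower than I estimated. Fitting foot against jaw travel puts contact at 27.3 mm and the stem now at about 10 mm, which is borderline. I'll measure more carefully before going on.

```bash
cat > tr2.py <<'E'
from track import *
def dv(a,b,box,init=0.):
    y0,y1,x0,x1=box;A=red(a)[y0:y1,x0:x1].astype(np.float32);B=red(b)[y0:y1,x0:x1].astype(np.float32)
    cc,M=cv2.findTransformECC(A,B,np.float32([[1,0,0],[0,1,init]]),cv2.MOTION_TRANSLATION,(3,200,1e-7),None,3)
    return round(float(cc),4),M[:,2].round(3)
def seq(names,box=(184,212,252,290)):
    I=[np.load(f'pics/{n}.npy') for n in names]
    for i in range(1,len(I)): print(names[i-1],names[i],[dv(I[i-1],I[i],box,k) for k in(0.3,1.5)])
E
python3 - <<'E'
from tr2 import *
seq(['j0','s1','s2','s3','s4','s5'])
seq(['j0','s1','s2','s3','s4','s5'],(186,206,254,286))
for n in('j0','s4','s5'):
    print(n);print(red(np.load(f'pics/{n}.npy'))[186:206,258:270].astype(int))
E
```

```text
j0 s1 [(0.9987, array([-0.013,  1.095], dtype=float32)), (0.9987, array([-0.015,  1.095], dtype=float32))]
s1 s2 [(0.9984, array([-0.115,  1.536], dtype=float32)), (0.9984, array([-0.114,  1.531], dtype=float32))]
s2 s3 [(0.9988, array([-0.122,  1.537], dtype=float32)), (0.9988, array([-0.106,  1.536], dtype=float32))]
s3 s4 [(0.9911, array([-0.059,  1.44 ], dtype=float32)), (0.9911, array([-0.06 ,  1.436], dtype=float32))]
s4 s5 [(0.9293, array([1.446, 6.352], dtype=float32)), (0.9293, array([1.445, 6.36 ], dtype=float32))]
j0 s1 [(0.9985, array([-0.009,  1.094], dtype=float32)), (0.9985, array([-0.015,  1.093], dtype=float32))]
s1 s2 [(0.9876, array([-0.111,  1.471], dtype=float32)), (0.9979, array([-0.096,  1.514], dtype=float32))]
s2 s3 [(0.9857, array([-0.158,  1.473], dtype=float32)), (0.9985, array([-0.133,  1.532], dtype=float32))]
s3 s4 [(0.9877, array([-0.054,  1.404], dtype=float32)), (0.9877, array([-0.045,  1.415], dtype=float32))]
s4 s5 [(0.8226, array([-0.102,  1.481], dtype=float32)), (0.8019, array([0.084, 2.231], dtype=float32))]
j0
[[ 0  0  0  0  0  0  0  0  0  0  
[... 1615 characters left out ...]
 0  0  0  0  0  0  0  0  0  0  0  0]
 [ 0  0  0  0  0  0  0  0  0  0  0  0]
 [ 0  0  0  0  0  0  0  0  0  0  0  0]
 [ 0  0  0  0  0  0  0  0  0  0  0  0]
 [ 0  0  0  0  0  0  0  0  0  0  0  0]
 [ 0  0  0  0  0  0  0  0  0  0  0  0]
 [ 0  0  0  0  0  0  0  0  0  0  0  0]
 [ 0  0  0  0  0  0  0  0  0  0  0  0]
 [ 0  0  0  0  0  0  0  0  0  0  0  0]
 [ 0  0  0  0  0  0  0  0  0  0  0  0]
 [ 0  0  0 17 46 66 81 58  0  0  0  0]
 [ 6 62 89  0  0  0  0 63  0  0  0  0]
 [36 76  0  0  0  0  0  0 64  0  0  0]
 [32 72  0  0  0  0  0  0 57  0  0  0]
 [30 74  0  0  0  0  0  0 77  0  0  0]
 [ 0 69 55  0  0  0  0 53 76 52  0  0]
 [ 0 62 68 67 52 47 60 65 71 77  0  0]
 [ 0 57 57 61 67 64 63 63 62 72  0  0]]
```

```bash
python3 - <<'E'
import numpy as np,cv2
c=np.hstack([cv2.resize(np.load(f'pics/{n}.npy')[180:230,245:285],None,fx=9,fy=9,interpolation=cv2.INTER_CUBIC) for n in('s4','s5')])
cv2.imwrite('pics/look7.png',np.clip(c,0,255).astype(np.uint8)[:,:,::-1])
print(np.load('pics/s5.npy')[198:205,258:268].astype(int).tolist()[2:5])
E
```

```text
[[[87, 23, 22], [104, 12, 13], [129, 92, 28], [157, 138, 40], [167, 152, 43], [167, 150, 43], [166, 150, 43], [133, 89, 26], [106, 19, 23], [152, 145, 148]], [[82, 22, 21], [105, 15, 17], [115, 80, 25], [154, 138, 39], [169, 152, 44], [168, 152, 44], [171, 157, 45], [141, 103, 30], [104, 21, 9], [123, 111, 114]], [[72, 19, 18], [100, 11, 11], [95, 50, 17], [151, 136, 40], [173, 158, 46], [172, 157, 45], [144, 129, 37], [115, 66, 21], [105, 13, 11], [118, 79, 79]]]
```

View pics/look7.png

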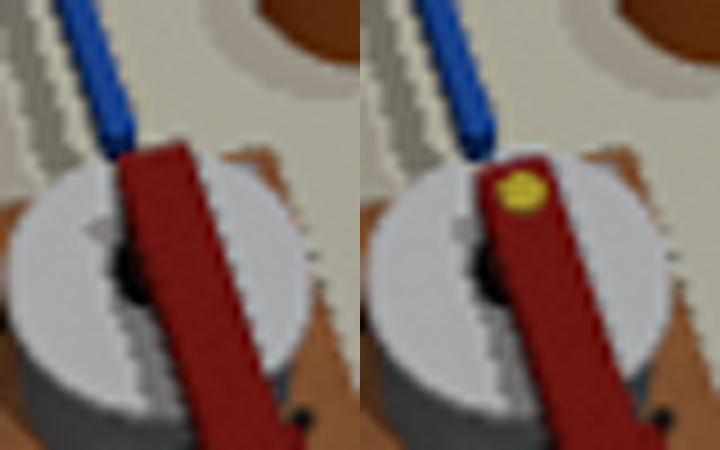

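The left view (s4) shows a plain arm top. On the right (s5) the yellow stem end shows through the arm at crop (520,190), so the stem is pushed well in. I'll release the grips and see whether the jaw relaxes upward.

Call:
apply_moves([
  {"x": 0,"y": 0,"z": 0,"wx": 0,"wy": 0,"wz": 0,"gripper": 0.82},
  {"x": 0,"y": 0,"z": 0,"wx": 0,"wy": 0,"wz": 0,"gripper": 0.82},
  {"x": 0,"y": 0,"z": 0,"wx": 0,"wy": 0,"wz": 0,"gripper": 0.82},
  {"x": 0,"y": 0,"z": 0,"wx": 0,"wy": 0,"wz": 0,"gripper": 0.82},
  {"x": 0,"y": 0,"z": 0,"wx": 0,"wy": 0,"wz": 0,"gripper": 0.82},
])

```text
t: 19.15
tcp_pos: [606.1, -174.3, 69.8]
ee_rot: [0.514, 0.49, 0.512, -0.483]
force: [0.0, -0.4, 0.5]
opening: 69.6
```

```bash
python3 - <<'E'
from tr2 import *
a=np.load('pics/s5.npy');B=(190,225,252,300)
def edge(im): # front end of arm: subpixel row from red area in columns 261..264 incl. yellow, rows 192..206
    g=im[:,:,2]; # blue channel: white/grey bg high, arm & yellow low
    return [round(float(sum((g[r,c]-20)/(g[192:196,c].mean()-20) for r in range(192,204))),2) for c in(261,262,263,264)]
for i in range(3):
    im=grab(f'r{i}',10);s=state();print(round(s['t'],2),dv(a,im,B),edge(im),edge(a), foot_z(im)[:2])
print(dv(np.load('pics/s4.npy'),a,(206,225,252,300),1.5),edge(np.load('pics/s4.npy')))
E
```

```text
19.65 (0.9998, array([-0.003, -0.   ], dtype=float32)) [6.73, 6.62, 6.47, 6.03] [6.72, 6.66, 6.42, 6.04] [(259, np.float64(213.4), 85.7), (260, np.float64(213.6), 87.3)]
20.15 (0.9998, array([-0.015,  0.006], dtype=float32)) [6.72, 6.63, 6.47, 6.01] [6.72, 6.66, 6.42, 6.04] [(259, np.float64(213.39), 85.8), (260, np.float64(213.61), 87.3)]
20.65 (0.9998, array([-0.001,  0.015], dtype=float32)) [6.73, 6.62, 6.46, 6.03] [6.72, 6.66, 6.42, 6.04] [(259, np.float64(213.38), 85.8), (260, np.float64(213.61), 87.3)]
(0.9985, array([-0.274,  0.622], dtype=float32)) [4.44, 4.23, 4.09, 4.0]
```

Releasing did not lift the jaw. The stem estimate stays at about 10 mm (9.7–10.5), right at the limit. The jaw may not be pushed up, so I'll see whether it creeps back under the spring while the grips are open. There is plenty of clock.

Call:
apply_moves([
  {"x": 0,"y": 0,"z": 0,"wx": 0,"wy": 0,"wz": 0,"gripper": 0.82},
  {"x": 0,"y": 0,"z": 0,"wx": 0,"wy": 0,"wz": 0,"gripper": 0.82},
  {"x": 0,"y": 0,"z": 0,"wx": 0,"wy": 0,"wz": 0,"gripper": 0.82},
  {"x": 0,"y": 0,"z": 0,"wx": 0,"wy": 0,"wz": 0,"gripper": 0.82},
  {"x": 0,"y": 0,"z": 0,"wx": 0,"wy": 0,"wz": 0,"gripper": 0.82},
  {"x": 0,"y": 0,"z": 0,"wx": 0,"wy": 0,"wz": 0,"gripper": 0.82},
  {"x": 0,"y": 0,"z": 0,"wx": 0,"wy": 0,"wz": 0,"gripper": 0.82},
  {"x": 0,"y": 0,"z": 0,"wx": 0,"wy": 0,"wz": 0,"gripper": 0.82},
])

```text
t: 21.45
tcp_pos: [606.1, -174.4, 69.7]
ee_rot: [0.514, 0.49, 0.512, -0.484]
force: [0.9, -0.7, 0.1]
opening: 70.3
```

Call:
apply_moves([
  {"x": 0,"y": 0,"z": 0,"wx": 0,"wy": 0,"wz": 0,"gripper": 0.82},
  {"x": 0,"y": 0,"z": 0,"wx": 0,"wy": 0,"wz": 0,"gripper": 0.82},
  {"x": 0,"y": 0,"z": 0,"wx": 0,"wy": 0,"wz": 0,"gripper": 0.82},
  {"x": 0,"y": 0,"z": 0,"wx": 0,"wy": 0,"wz": 0,"gripper": 0.82},
  {"x": 0,"y": 0,"z": 0,"wx": 0,"wy": 0,"wz": 0,"gripper": 0.82},
  {"x": 0,"y": 0,"z": 0,"wx": 0,"wy": 0,"wz": 0,"gripper": 0.82},
  {"x": 0,"y": 0,"z": 0,"wx": 0,"wy": 0,"wz": 0,"gripper": 0.82},
  {"x": 0,"y": 0,"z": 0,"wx": 0,"wy": 0,"wz": 0,"gripper": 0.82},
])

```text
t: 22.25
tcp_pos: [606.0, -174.4, 69.7]
ee_rot: [0.514, 0.49, 0.512, -0.484]
force: [-0.6, -0.5, -0.6]
opening: 70.2
```

Call:
apply_moves([
  {"x": 0,"y": 0,"z": 0,"wx": 0,"wy": 0,"wz": 0,"gripper": 0.82},
  {"x": 0,"y": 0,"z": 0,"wx": 0,"wy": 0,"wz": 0,"gripper": 0.82},
  {"x": 0,"y": 0,"z": 0,"wx": 0,"wy": 0,"wz": 0,"gripper": 0.82},
  {"x": 0,"y": 0,"z": 0,"wx": 0,"wy": 0,"wz": 0,"gripper": 0.82},
  {"x": 0,"y": 0,"z": 0,"wx": 0,"wy": 0,"wz": 0,"gripper": 0.82},
  {"x": 0,"y": 0,"z": 0,"wx": 0,"wy": 0,"wz": 0,"gripper": 0.82},
  {"x": 0,"y": 0,"z": 0,"wx": 0,"wy": 0,"wz": 0,"gripper": 0.82},
  {"x": 0,"y": 0,"z": 0,"wx": 0,"wy": 0,"wz": 0,"gripper": 0.82},
])

```text
t: 23.05
tcp_pos: [606.1, -174.3, 69.7]
ee_rot: [0.514, 0.49, 0.512, -0.484]
force: [-0.3, 0.1, 0.3]
opening: 70.2
```

Call:
apply_moves([
  {"x": 0,"y": 0,"z": 0,"wx": 0,"wy": 0,"wz": 0,"gripper": 0.82},
  {"x": 0,"y": 0,"z": 0,"wx": 0,"wy": 0,"wz": 0,"gripper": 0.82},
  {"x": 0,"y": 0,"z": 0,"wx": 0,"wy": 0,"wz": 0,"gripper": 0.82},
  {"x": 0,"y": 0,"z": 0,"wx": 0,"wy": 0,"wz": 0,"gripper": 0.82},
  {"x": 0,"y": 0,"z": 0,"wx": 0,"wy": 0,"wz": 0,"gripper": 0.82},
  {"x": 0,"y": 0,"z": 0,"wx": 0,"wy": 0,"wz": 0,"gripper": 0.82},
  {"x": 0,"y": 0,"z": 0,"wx": 0,"wy": 0,"wz": 0,"gripper": 0.82},
  {"x": 0,"y": 0,"z": 0,"wx": 0,"wy": 0,"wz": 0,"gripper": 0.82},
])

```text
t: 23.85
tcp_pos: [606.0, -174.3, 69.7]
ee_rot: [0.514, 0.49, 0.512, -0.484]
force: [-0.6, 0.6, -0.2]
opening: 70.3
```

```bash
python3 - <<'E'
from tr2 import *
im=grab('w1',10);a=np.mean([np.load(f'pics/r{i}.npy') for i in range(3)],0)
print(state()['t'],dv(a,im,(190,225,252,300)),dv(a,im,(194,235,252,310)), np.abs(im-a)[195:225,250:300].max().round(1))
E
```

```text
24.35 (0.9999, array([-0.003, -0.011], dtype=float32)) (0.9999, array([0.001, 0.006], dtype=float32)) 3.9
```

The jaw is static (largest pixel change is noise), so it stays where the grips left it. I'll take a light, centred hold of the grips inside the idle part of the squeeze, well short of the next tooth at about 54 mm, so the jaw cannot sink further.

Call:
apply_moves([
  {"x": 0,"y": 0,"z": 0,"wx": 0,"wy": 0,"wz": 0,"gripper": 0.74},
  {"x": 0,"y": 0,"z": 0,"wx": 0,"wy": 0,"wz": 0,"gripper": 0.71},
  {"x": 0,"y": 0,"z": 0,"wx": 0,"wy": 0,"wz": 0,"gripper": 0.7},
  {"x": 0,"y": 0,"z": 0,"wx": 0,"wy": 0,"wz": 0,"gripper": 0.7},
  {"x": 0,"y": 0,"z": 0,"wx": 0,"wy": 0,"wz": 0,"gripper": 0.69},
  {"x": 0,"y": 0,"z": 0,"wx": 0,"wy": 0,"wz": 0,"gripper": 0.69},
], force=20)

```text
t: 24.95
tcp_pos: [606.1, -174.3, 70.0]
ee_rot: [0.514, 0.49, 0.512, -0.484]
force: [-1.1, -0.2, 1.5]
opening: 59.0
```

```bash
python3 - <<'E'
from tr2 import *
w=np.load('pics/w1.npy');im=grab('h1',10);s=state()
print(s['t'],s['opening'],s['force'].round(2),s['tcp_pos'].round(1),dv(w,im,(190,225,252,300)))
s5=np.load('pics/s5.npy')
for n,a,b in(('w1-h1',w,im),('s5-w1',s5,w)): d=np.abs(a-b)[195:225,252:300].max(2);print(n,d.max().round(1),(d>8).sum())
# grip yellow tops position shift
y=lambda q:np.argwhere((q[190:225,180:225,0]>90)&(q[190:225,180:225,2]<60)&(q[190:225,180:225,1]>80))+[190,180]
for q in(w,im):
    p=y(q);L=p[p[:,1]<199];Rr=p[p[:,1]>=199];print(len(L),L.mean(0).round(2) if len(L) else None,len(Rr),Rr.mean(0).round(2) if len(Rr) else None)
E
```

```text
25.45 59.62116693099941 [-0.35  0.74  2.45] [ 606.1 -174.4   70. ] (0.9999, array([-0.008,  0.015], dtype=float32))
w1-h1 3.5 0
s5-w1 5.1 0
7 [222.71 188.57] 14 [219.14 214.93]
4 [223.   188.75] 12 [219.08 213.83]
```

Call:
apply_moves([
  {"x": 0,"y": 0,"z": 0,"wx": 0,"wy": 0,"wz": 0,"gripper": 0.68},
  {"x": 0,"y": 0,"z": 0,"wx": 0,"wy": 0,"wz": 0,"gripper": 0.67},
  {"x": 0,"y": 0,"z": 0,"wx": 0,"wy": 0,"wz": 0,"gripper": 0.67},
  {"x": 0,"y": 0,"z": 0,"wx": 0,"wy": 0,"wz": 0,"gripper": 0.67},
])

```text
t: 25.85
tcp_pos: [606.1, -174.3, 70.2]
ee_rot: [0.514, 0.49, 0.512, -0.484]
force: [-1.0, 1.0, 3.2]
opening: 57.4
```

```bash
python3 - <<'E'
from tr2 import *
w=np.load('pics/w1.npy');im=grab('h2',8);s=state()
print(s['t'],s['opening'],s['force'].round(2),s['ft_torque'].round(2),s['tcp_pos'].round(1),dv(w,im,(190,225,252,300)))
d=np.abs(w-im)[195:225,252:300].max(2);print(d.max().round(1),(d>8).sum())
c=np.clip(cv2.resize(im[165:240,175:290],None,fx=6,fy=6,interpolation=cv2.INTER_CUBIC),0,255).astype(np.uint8);cv2.imwrite('pics/look8.png',c[:,:,::-1])
E
```

```text
26.25 57.376032947511 [-2.02  0.79  2.7 ] [-0.01  0.16  0.03] [ 606.2 -174.4   70.2] (0.9999, array([ 0.002, -0.012], dtype=float32))
4.2 0
```

View pics/look8.png

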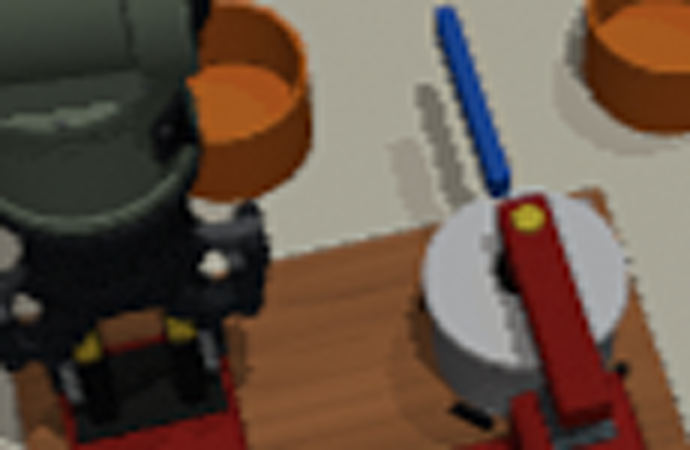

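Both fingers lie on the grips (crop (85,370) and (190,350)), the lid is flat on the pot at (525,280), and the jaw is unchanged. Handing in.

```bash
python3 -c "
from station import *
print(job_done())"
```

```text
the job is handed in; nothing more can be done
None
```

The lid is on the pot, the clamp foot is pressing on it and I handed the job in holding both grips. However, the stem is pushed in about 10 mm rather than half way, so the run may fail the 4–10 mm check.

- **Lid:** I gripped it by the handle, carried it in from the open +y side, lowered it until it met the rim at the seated height, and let go. Its outline in the picture matched the seated prediction to within about 2 mm before pumping.
- **Pumping:** I made five full squeezes, letting the grips spring open between them, for about 37.5 mm of jaw travel. I touched the jaw only through the grips.
- **What went wrong:** the foot landed on the lid at the fourth squeeze, earlier than I had worked out. My image-based foot height read about 6 mm too high, so the fifth squeeze should have been a partial one. My estimates of the stem travel range from 9.7 to 10.5 mm, so it is unclear whether it is inside the limit. They are all well under the 12.5 mm crush limit.
- **Tried to mend it:** with the grips released for about 5 s, the jaw did not move back. I did not push it up, as the task forbids that.
- **Final state:** the hand holds both grips centred at a 57 mm opening, in the idle part of the squeeze. By the figures given that is about 4 N of spring force on each, but I could not measure the force per finger. The last pictures showed the jaw at rest and the lid flat. I did not check the tub, bowl and tray again at the end; my moves did not go near them.

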